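Aim the thermometer wand at the orange reference block

TASK

Check the yellow infrared thermometer wand: lay it level in the blue tipping cradle, lens end against the cradle's end wall, and let go; then press its lens end down so that the cradle tips all the way over and the wand's tail stands up. Take the wand by that raised tail and aim it straight down at the middle of the orange-ringed reference block's opening, lens about 30 mm above it, steady for two seconds and without touching either block. Then put it back fully home in the tipped cradle, tail up, and let go, leaving everything else on the bench undisturbed.

Things in the scene. Friction and masses are not known exactly. Their poses are not given: they have to be found in the camera images.
- wand: loose infrared thermometer wand, 0.2 kg, 140 mm long (x), 28 mm wide (y), 26 mm high (z): a yellow rounded bar, 122 mm long, then at its +x end a black lens barrel, 18 mm long, 24 mm diameter. The origin is the middle of its underside: lens end at x = +70 mm, tail end at x = -70 mm; +z is the side with the small display. Its mass centre is about 3 mm behind the middle. It starts flat on the 3 mm thick dark cutting mat, display up
- wand_lens (a point): centre of the wand's lens face: 70 mm ahead of the wand's origin along its +x, 13 mm above its underside
- stand: fixed stand of the tipping cradle, base plate 150 x 84 x 6 mm; origin on the bench below the pivot, +x level towards the cradle's end wall. The cradle turns about the stand's y axis, 62 mm above the bench (trough floor then 74 mm above the bench when level), between two upright cheeks (outer faces at y = +-34 mm, x within +-12 mm, 80 mm high)
- cradle (a joint): tip angle of the blue cradle: 0 level (stop, its start) to 1.047 rad (60 degrees, stop): end wall down, tail side up. Over-centre: when the lens barrel of a wand lying in it is pressed down 30 to 40 degrees (1 to 2 N) it falls on to the far stop. It stays at either stop, empty or loaded. The barrel swings forward about the pivot as it goes down: press along that arc, a straight press drags
- cradle_end (a point): where the lens centre of a wand lying home is (1.5 mm short of the end wall, which is 9.5 mm high); moves with the cradle: 60 mm ahead of the pivot along the trough, 13 mm over its floor, 25 mm over the pivot. Side walls 32 mm apart, 12 mm high then flared to 21 mm, reach 82 mm back from here; behind them a tongue 14 mm wide, to 122 mm back (122 mm above the bench when tipped); trough open on top
- ref_orange: fixed grey reference block with an orange ring round the opening in its top, 76 x 76 mm, 60 mm high, the ring to 62 mm; origin on the bench below its middle; the opening is a 44 mm hole straight down, 27 mm deep, black at the bottom
- ref_orange_mouth (a point): centre of the opening of the orange-ringed block, at the ring's top, 62 mm above the bench
- ref_blue: fixed look-alike block with a blue ring (not the one to be aimed at), same size
- nippers: loose teal nippers, 133 x 61 x 13 mm, a bystander; origin at its underside
- tape: loose black tape roll, 62 mm diameter, 19 mm high, a bystander
- meter: loose yellow hand multimeter, 148 x 78 x 45 mm, a bystander
- spray: loose white and teal spray can, 55 mm diameter, 206 mm high, standing; a bystander
- glue: loose green glue pen, 171 x 37 x 31 mm, a bystander
- plug: loose metal cable connector, 62 x 19 x 19 mm, a bystander
Mind the look-alikes: they are no part of the job. Several things have the shape of the wand; the one meant has the colours described above.

How it is judged:
By the outcome, as a careful person would: the job done as asked, in the order asked, and still so for the second after the job is handed in, with the robot touching nothing.
It also fails if it takes over 66 s, if anything falls off the work surface, if the arm or the gripper's body presses on something with over 40 N, if the wrist force passes 120 N, or if a joint passes its speed limit or range.

ROBOT

A 6-joint arm with a two-finger parallel gripper is mounted at the origin on a cart in front of the work surface, level with it; the furniture and walls round the work are solid. World frame = base frame: x ahead of the robot, y to its left, z up, the work surface at z = 0. Lengths are in mm, angles in rad, forces in N, time in s.
With the tool pointing down it reaches from about 350 to 875 mm from the base axis. Payload 4.2 kg.
Tool frame: the origin (TCP) lies on the centre line of the jaws, within the pads' length; the fingertips stand 19 mm ahead of it and the grasp point (between the pads) is the TCP (arm.finger_overhang is the distance from the TCP to the fingertips, in mm); z points along the fingers, y is the line along which they close (so a half turn about z gives the same grasp; the last joint's range is limited). The gripper opens to 85 mm and grips with 20 to 120 N. Pads are 22 mm wide; open, the fingers measure 114 mm over their backs; the gripper's body (76 mm by 85 mm) begins 54 mm behind the grasp point. The pads swing forward as they close: fully open they stand 13 mm farther back than shut.
Start: joints at [1.524, 0.385, 0.008, 0, -1.194, -0.259], TCP at [188.128, 595.993, 219.312] pointing down, gripper open.
Joint ranges: [-3.14, 3.14], [-1.21, 2.06], [-1.07, 1.41], [-3.16, 2.05], [-2.99, -0.16], [-3.1, 3.1]. Speed limits (rad/s): [2.79, 2.79, 3.14, 3.14, 3.14, 3.14].

INTERFACE

Orientations are given as a rotation vector (axis times angle).
In Python, from rig import arm gives the robot as it stands. The module is installed in compiled form; this text tells all that it offers.
- The arm moves only by the shell command python3 -m handwheel 'ROWS' [FORCE]. ROWS is JSON, a list of rows, each an object with "delta_pos": the shift along the tool's x, y, z in m, a list of three; "roll": the turn about the tool's z in degrees; "fingers": the finger opening in m, from 0 to 0.0854. A call has 1 to 8 rows; each row is the pose to reach, as a shift and turn from the pose commanded when the call began, along the tool's axes at that moment; what a row does not reach only later rows make up. A row lasts 1/10 s, in which the tool goes at most 50 mm and 8.59 degrees, less where a joint would pass 70% of its speed; a pose out of reach is approached as far as the arm can. A call with a gripper value outside its range is refused whole. The fingers move at their own pace and stop on an object; FORCE is the grip in N (left out, the last holds). Time passes only in rows, so rows that repeat a pose let the fingers close. It gives the time, the measured TCP pose, the force, the opening and the grip force at its end, in the units of the state.
- arm.state(): the state, without advancing time (a new reading comes with each control period).
- arm.read_camera(name): name is "scene" or "top" or "wrist"; returns a dict with "frame" (420x560x3 uint8, blue, green, red), "fx", "fy", "cx", "cy" (pixels), "rvec" (rotation vector, rad) and "tvec" (3), from world to camera coordinates, as OpenCV has them; the wrist camera has in their place "hand_eye" (4x4, takes a point from camera to tool coordinates, whose origin is the TCP and whose axes are the flange's). Camera axes: x right, y down, z forward; pixel columns grow to the right and rows downward; lengths in mm; the calibration is good to about 2 mm. The wrist camera is an equidistant fisheye: a pixel r from the principal point sees the ray r / f radians off the axis. A picture is of the moment at which its call begins: read the wrist's pose just before it. There is no depth.
- arm.finish_job(): hands the job in; it is judged then, once.
Trained networks look in the newest picture that a camera, given by its name, has taken for a name from the list of things; names that differ only in an ending like _2 or _b are one class to them, and where a whole thing is asked for, a point or a joint stands for the part that bears it (a point fixed in the world has none). Each returns a list of dicts, best first, with "confidence" (0 to 1); they miss things now and then, are a little off and sometimes report something else, mostly with a low value. They report only what shows in the picture. A call takes as long as a camera call. They do not tell look-alikes from the thing itself.
- arm.search_frame(camera, query): "at" ([x, y, z] in mm, in the coordinates of the camera as it stood for that picture, good to about 4 mm: the middle of the surface that is visible of it).
- arm.landmark_of(camera, query): "at" ([x, y, z] in mm, in the coordinates of the camera as it stood for that picture, good to about 4 mm: a listed point, or the origin of a listed thing).
The state is a dict: "time_s": time; "joint_positions": joint angles; "qd": joint speeds; "tau": joint torques, N m; "eef_pos": TCP position; "tool_rot": TCP orientation; "ft_force": force on the tool from outside, world axes, zero at the start; "ft_torque": the same for the moment, N m; "finger_gap": finger opening in mm; "grasp_force": force on a finger pad.
Only numpy, scipy, OpenCV 4.12 (cv2) and the standard library are available. Lean on these libraries where they do the work, as an engineer would, in place of code of your own. Each camera call takes 0.05 s, during which the arm holds its last target. There are 200 camera calls.

## Working session

There is one attempt and no reset: what is moved stays moved. The work goes in short steps, Python scripts to look and compute and a shell command to move; the robot and the scene stay as the last step left them, time stands still between calls to the robot, and variables do not carry over. Pictures are saved under pics/ and viewed, at most 10 in all, crops included, and the job is handed in when it is done.

```bash
mkdir -p pics
cat > h.py <<'E'
import numpy as np, cv2
from scipy.spatial.transform import Rotation as R
from rig import arm
def cam(name, save=None):
    s=arm.state(); c=arm.read_camera(name)
    if save: cv2.imwrite('pics/'+save,c['frame'])
    if 'hand_eye' in c:
        T=np.eye(4);T[:3,:3]=R.from_rotvec(s['tool_rot']).as_matrix();T[:3,3]=s['eef_pos']
        M=T@np.array(c['hand_eye'])
    else:
        W=np.eye(4);W[:3,:3]=R.from_rotvec(np.ravel(c['rvec'])).as_matrix();W[:3,3]=np.ravel(c['tvec']);M=np.linalg.inv(W)
    return c,M
def w(M,p): return np.round(M[:3,:3]@np.array(p)+M[:3,3],1)
def pix(c,M,p):
    q=np.linalg.inv(M)@np.r_[p,1]
    if 'hand_eye' in c:
        r=np.hypot(q[0],q[1]);th=np.arctan2(r,q[2]);return np.round([c['cx']+c['fx']*th*q[0]/r,c['cy']+c['fy']*th*q[1]/r])
    return np.round([c['cx']+c['fx']*q[0]/q[2],c['cy']+c['fy']*q[1]/q[2]])
def onplane(c,M,u,v,z):
    a=(u-c['cx'])/c['fx'];b=(v-c['cy'])/c['fy']
    if 'hand_eye' in c:
        th=np.hypot(a,b);d=np.array([np.sin(th)*a/th,np.sin(th)*b/th,np.cos(th)])
    else: d=np.array([a,b,1.])
    d=M[:3,:3]@d;o=M[:3,3];return np.round(o+d*(z-o[2])/d[2],1)
E
python3 - <<'E'
from h import *
print(arm.state())
fr=[]
for n in ('top','scene'):
    c,M=cam(n,n+'0.png')
    print(n,M[:3,3],c['fx'])
    for q in ['wand','wand_lens','stand','cradle','cradle_end','ref_orange','ref_orange_mouth','ref_blue','nippers','tape','meter','spray','glue','plug']:
        for d in arm.landmark_of(n,q)[:4]:
            p=w(M,d['at']);print(q,p,round(d['confidence'],2),pix(c,M,p))
E
```

```text
{'time_s': 0.0, 'joint_positions': array([ 1.52360805e+00,  3.85599112e-01,  6.58406621e-03, -5.16460533e-04,
       -1.19400706e+00, -2.58621335e-01]), 'qd': array([-1.07932237e-03, -3.07188851e-05,  9.57541995e-04, -8.95122460e-04,
       -1.37694612e-03,  1.84174495e-04]), 'tau': array([-6.51799928e-04, -3.92291486e+01,  1.88401580e+01,  4.18607309e+00,
       -4.63016637e-03,  3.71000963e-07]), 'eef_pos': array([187.94636426, 595.40900071, 218.17700574]), 'tool_rot': array([ 3.10265593e+00, -4.78445779e-01, -3.80605702e-04]), 'ft_force': array([-0.3022531 ,  0.14373601, -1.27228835]), 'ft_torque': array([-0.02555541,  0.06282147,  0.01333056]), 'grasp_force': 0.0, 'finger_gap': 85.35467547252459}
top [ 317.63731706  126.30050812 1482.41537956] 522.8698765653378
wand [335.5 507.5   4.8] 0.94 [155. 291.]
wand [280.1 339.    5.3] 0.87 [215. 309.]
wand [451.1 381.3   3.4] 0.62 [200. 249.]
wand [387.  187.4   2.1] 0.61 [268. 269.]
wand_lens [341.2 368.7  20. ] 0.94 [203. 287.]
wand_lens [287.1 448.4  14.2] 0.8 [175. 308.]
wand_lens [465.5 447.3  18.9] 0.6 [175. 244.]
wand_lens [764.9  28.8   3.1] 0.45 [320. 138.]
stand [495.8  18.   -3.7] 0.88 [327. 230.]Traceback (most recent call last):
  File "<stdin>", line 8, in <module>
ValueError: it knows: cradle_end, glue, meter, nippers, plug, ref_blue, ref_orange, ref_orange_mouth, spray, stand, tape, wand, wand_lens
```

Run:
```python
from h import *
for n in ('top','scene'):
    c,M=cam(n,n+'0.png')
    for q in ['cradle_end','ref_orange','ref_orange_mouth','ref_blue','spray','meter']+(['stand','wand','wand_lens'] if n=='scene' else []):
        for d in arm.landmark_of(n,q)[:4]:
            p=w(M,d['at']);print(n,q,p,round(d['confidence'],2),pix(c,M,p))
a=cv2.imread('pics/top0.png');cv2.imwrite('pics/crop.png',cv2.resize(a[200:350,110:310],None,fx=4,fy=4,interpolation=cv2.INTER_CUBIC))
print(arm.state()['time_s'])
```

```text
top cradle_end [440.3  41.2  91.8] 0.92 [321. 246.]
top ref_orange [ 485.8 -210.2    1.4] 0.63 [408. 231.]
top ref_orange_mouth [ 486.7 -212.    59.7] 0.62 [413. 228.]
top ref_blue [ 633.6 -195.    -0.7] 0.92 [399. 180.]
top spray [764.2  26.4  -0.8] 0.76 [320. 139.]
top meter [ 6.694e+02  3.613e+02 -3.000e-01] 0.79 [207. 174.]
top meter [ 483.3 -210.6   59.4] 0.59 [412. 229.]
scene cradle_end [437.7  45.5  91.2] 0.92 [331. 210.]
scene ref_orange [ 481.1 -213.7    0.5] 0.83 [356. 169.]
scene ref_orange_mouth [ 481.9 -214.8   59.6] 0.56 [358. 155.]
scene ref_blue [ 632.4 -201.2    1.2] 0.95 [314. 154.]
scene ref_blue [ 481.8 -215.2   -1. ] 0.72 [356. 169.]
scene spray [759.8  26.4  -4.2] 0.57 [242. 184.]
scene spray [ 754.7 -181.7   -2.2] 0.32 [280. 146.]
scene meter [669.6 357.3  -3.5] 0.56 [196. 275.]
scene meter [ 4.821e+02 -2.141e+02 -3.000e-01] 0.42 [356. 169.]
scene meter [ 755.4 -183.1   -2.7] 0.27 [280. 145.]
scene stand [488.5  22.3   3.6] 0.88 [318. 217.]
scene stand [695.4 212.5  -3.5] 0.39 [222. 233.]
scene wand [328.  504.2   4.3] 0.88 [272. 395.]
scene wand [4.455e+02 3.747e+02 1.000e-01] 0.74 [262. 321.]
scene wand [283.3 332.9   7.7] 0.65 [328. 340.]
scene wand_lens [342.7 367.3  19.2] 0.84 [299. 337.]
scene wand_lens [465.7 445.3  16.6] 0.78 [237. 338.]
scene wand_lens [669.9 358.   -4.5] 0.75 [196. 275.]
scene wand_lens [ 755.1 -180.1   -2.8] 0.63 [279. 146.]
1.05
```

View pics/top0.png

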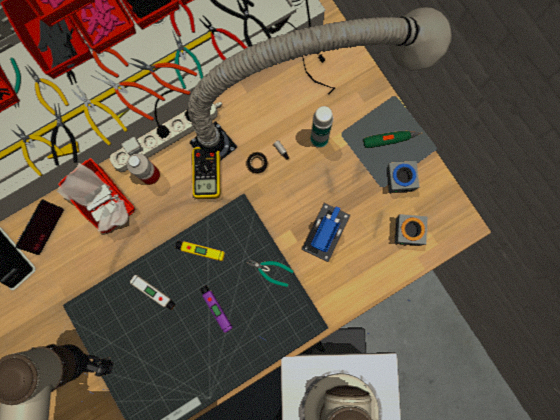

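View pics/crop.png

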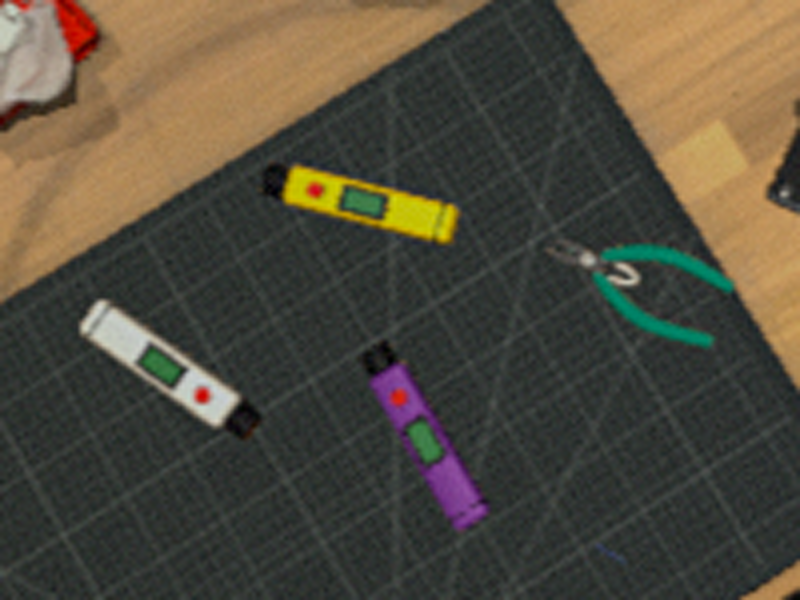

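View pics/scene0.png

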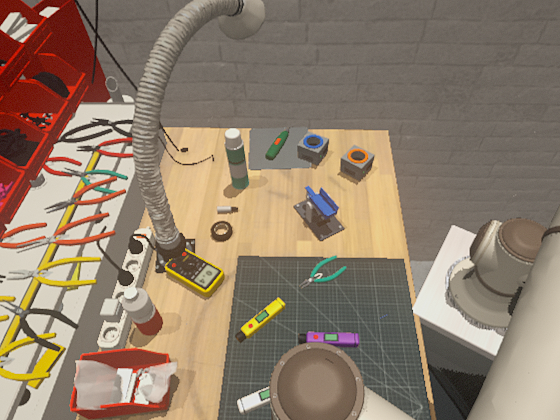

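The top view shows three wand shapes: white at (152,291), purple at (215,309) and yellow at (200,250). Yellow with a black barrel is the one meant, and the enlarged crop confirms it, with the lens at its left end (about 178,245). The cradle is at (326,230) with its end wall near (321,246). The orange-ringed block is at (412,229) and the blue one at (403,177).

```bash
python3 -m handwheel '[{"delta_pos":[0.3165,0.1623,0],"roll":68,"fingers":0.085},{"delta_pos":[0.3165,0.1623,0],"roll":68,"fingers":0.085},{"delta_pos":[0.3165,0.1623,0],"roll":68,"fingers":0.085},{"delta_pos":[0.3165,0.1623,0],"roll":68,"fingers":0.085},{"delta_pos":[0.3165,0.1623,0],"roll":68,"fingers":0.085},{"delta_pos":[0.3165,0.1623,0],"roll":68,"fingers":0.085},{"delta_pos":[0.3165,0.1623,0],"roll":68,"fingers":0.085},{"delta_pos":[0.3165,0.1623,0],"roll":68,"fingers":0.085}]'
python3 -m handwheel '[{"delta_pos":[0,0,0],"roll":8.5,"fingers":0.085},{"delta_pos":[0,0,0],"roll":17,"fingers":0.085},{"delta_pos":[0,0,0],"roll":18.2,"fingers":0.085},{"delta_pos":[0,0,0],"roll":18.2,"fingers":0.085},{"delta_pos":[0,0,0],"roll":18.2,"fingers":0.085}]'
cat >> h.py <<'E'
def yaw():
    s=arm.state();x=R.from_rotvec(s['tool_rot']).as_matrix();return np.degrees(np.arctan2(x[1,0],x[0,0]))
def look(n,qs,save=None,k=2):
    c,M=cam(n,save)
    for q in qs:
        for d in arm.landmark_of(n,q)[:k]:
            p=w(M,d['at']);print(n,q,p,round(d['confidence'],2),pix(c,M,p))
    return c,M
def delta(dw):
    s=arm.state();T=R.from_rotvec(s['tool_rot']).as_matrix();return np.round(T.T@np.array(dw),1)
def st():
    s=arm.state();print('t',round(s['time_s'],2),'pos',np.round(s['eef_pos'],1),'yaw',round(yaw(),2),'F',np.round(s['ft_force'],1),'gap',round(s['finger_gap'],1),'grip',round(s['grasp_force'],1),'tilt z',np.round(R.from_rotvec(s['tool_rot']).as_matrix()[:,2],3),'q',np.round(s['joint_positions'],2))
E
python3 - <<'E'
from h import *
st(); c,M=look('wrist',['wand','wand_lens'],'w1.png',3)
print(M[:3,3])
# yellow blob outline on plane z=29 / 16
hsv=cv2.cvtColor(c['frame'],cv2.COLOR_BGR2HSV);m=cv2.inRange(hsv,(20,140,90),(35,255,255))
n,l,s,ce=cv2.connectedComponentsWithStats(m)
for i in range(1,n):
    if s[i,4]>300:
        r=cv2.minAreaRect(np.argwhere(l==i)[:,::-1].astype(np.float32));print(s[i],ce[i])
        b=np.array([onplane(c,M,*p,16)[:2] for p in cv2.boxPoints(r)]);print(b.tolist(),b.mean(0))
E
```

```text
time_s: 1.85
eef_pos: [443.8, 342.3, 219.4]
tool_rot: [2.294, -2.146, 0.001]
ft_force: [-0.5, 1.3, -1.5]
finger_gap: 85.0
grasp_force: 0.0
time_s: 2.35
eef_pos: [441.0, 346.1, 219.4]
tool_rot: [-1.943, 2.468, -0.0]
ft_force: [0.1, 0.1, -0.2]
finger_gap: 84.8
grasp_force: 0.0
t 2.35 pos [441.  346.1 219.4] yaw -103.58 F [ 0.1  0.1 -0.2] gap 84.8 grip 0.0 tilt z [ 0.  0. -1.] q [ 0.95  0.28 -0.15  0.   -1.14 -1.19]
wrist wand [282.  338.2   2.4] 0.95 [406. 144.]
wrist wand [444.  375.7   2.5] 0.6 [282. 205.]
wrist wand_lens [292.3 454.   17.1] 0.93 [415. 239.]
wrist wand_lens [466.  448.9  13.8] 0.89 [278. 268.]
wrist wand_lens [341.4 368.6  16.7] 0.76 [368. 181.]
[425.62431098 282.22058316 372.86574643]
[ 269  149   29  108 2061] [282.40174672 198.16885007]
[[475.2, 428.3], [439.4, 307.7], [412.3, 315.5], [445.7, 437.0]] [443.15  372.125]
[  61  194  108   81 1765] [130.1592068  225.38186969]
[[740.6, 318.6], [586.6, 318.9], [589.4, 400.0], [752.2, 412.8]] [667.2   362.575]
```

View pics/w1.png

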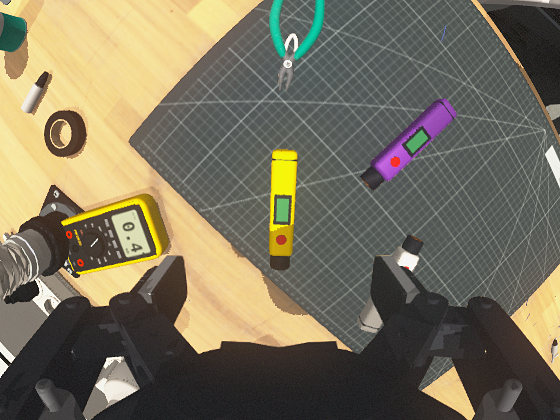

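The wrist view shows the yellow wand lying along the image column at x≈282, with its tail at (284,152) and its lens at (280,265). The nippers and the other wands are clear of the fingers.

```bash
python3 -m handwheel '[{"delta_pos":[0.0003,0.0053,0.05],"roll":2.1,"fingers":0.07},{"delta_pos":[0.0003,0.0053,0.1],"roll":2.1,"fingers":0.06},{"delta_pos":[0.0003,0.0053,0.15],"roll":2.1,"fingers":0.06},{"delta_pos":[0.0003,0.0053,0.18],"roll":2.1,"fingers":0.06},{"delta_pos":[0.0003,0.0053,0.195],"roll":2.1,"fingers":0.06},{"delta_pos":[0.0003,0.0053,0.195],"roll":2.1,"fingers":0.06}]' 60
python3 -m handwheel '[{"delta_pos":[0,0,0],"roll":0,"fingers":0.02},{"delta_pos":[0,0,0],"roll":0,"fingers":0.02},{"delta_pos":[0,0,0],"roll":0,"fingers":0.02},{"delta_pos":[0,0,0],"roll":0,"fingers":0.02},{"delta_pos":[0,0,0],"roll":0,"fingers":0.02},{"delta_pos":[0,0,0],"roll":0,"fingers":0.02},{"delta_pos":[0,0,-0.05],"roll":0,"fingers":0.02},{"delta_pos":[0,0,-0.1],"roll":0,"fingers":0.02}]' 60
python3 -c "
from h import *
st()
"
```

```text
time_s: 3.1
eef_pos: [434.7, 345.5, 21.7]
tool_rot: [1.892, -2.501, 0.003]
ft_force: [-0.0, 0.3, 0.5]
finger_gap: 60.1
grasp_force: 0.0
time_s: 3.9
eef_pos: [435.2, 345.9, 123.9]
tool_rot: [1.892, -2.502, 0.003]
ft_force: [1.7, 1.9, -0.0]
finger_gap: 20.0
grasp_force: 0.0
t 3.9 pos [435.2 345.9 123.9] yaw -105.81 F [ 1.7  1.9 -0. ] gap 20.0 grip 0.0 tilt z [-0.003 -0.004 -1.   ] q [ 0.96  0.36 -0.29  0.   -0.92 -1.24]
```

Run:
```python
from h import *
c,M=look('wrist',['wand','wand_lens'],'w2.png',3)
a=c['frame']
t,_=look('top',['wand','wand_lens'],None,3)
cv2.imwrite('pics/w2.png',np.hstack([cv2.resize(a,(400,300)),cv2.resize(t['frame'][200:350,110:310],(400,300))]))
```

```text
wrist wand [331.  510.7   2.4] 0.79 [413. 318.]
wrist wand [282.6 337.2   2.6] 0.74 [436. 147.]
wrist wand [447.6 377.4   4. ] 0.6 [275. 237.]
wrist wand_lens [465.1 447.5  11.7] 0.88 [277. 310.]
wrist wand_lens [341.  367.9  14.9] 0.77 [390. 198.]
wrist wand_lens [291.6 454.1  15.9] 0.61 [449. 268.]
top wand [281.4 338.6   5.3] 0.96 [215. 309.]
top wand [446.8 380.6   2.9] 0.5 [200. 250.]
top wand [332.8 507.4   8.1] 0.43 [154. 292.]
top wand_lens [341.6 372.6  19.6] 0.68 [202. 287.]
top wand_lens [286.8 450.2  18.3] 0.65 [174. 308.]
```

View pics/w2.png

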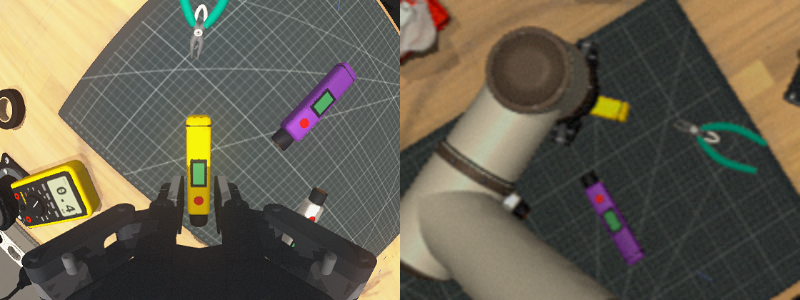

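Nothing was gripped: the wand is still in place on the mat, below the fingers at (198,170) in the left half. The fingers had closed too late, so I'll repeat the grasp and wait longer.

```bash
python3 -m handwheel '[{"delta_pos":[0,0,0],"roll":0,"fingers":0.06},{"delta_pos":[0,0,0],"roll":0,"fingers":0.06},{"delta_pos":[0,0,0],"roll":0,"fingers":0.06},{"delta_pos":[0,0,0],"roll":0,"fingers":0.06},{"delta_pos":[0,0,0.05],"roll":0,"fingers":0.06},{"delta_pos":[0,0,0.085],"roll":0,"fingers":0.06},{"delta_pos":[0,0,0.1],"roll":0,"fingers":0.06},{"delta_pos":[0,0,0.1],"roll":0,"fingers":0.06}]' 60
python3 -m handwheel '[{"delta_pos":[0,0,0],"roll":0,"fingers":0.02},{"delta_pos":[0,0,0],"roll":0,"fingers":0.02},{"delta_pos":[0,0,0],"roll":0,"fingers":0.02},{"delta_pos":[0,0,0],"roll":0,"fingers":0.02},{"delta_pos":[0,0,0],"roll":0,"fingers":0.02},{"delta_pos":[0,0,0],"roll":0,"fingers":0.02},{"delta_pos":[0,0,0],"roll":0,"fingers":0.02},{"delta_pos":[0,0,0],"roll":0,"fingers":0.02}]' 60
```

```text
time_s: 5.0
eef_pos: [434.6, 345.2, 21.6]
tool_rot: [1.89, -2.502, 0.003]
ft_force: [0.1, 0.4, 0.0]
finger_gap: 60.3
grasp_force: 0.0
time_s: 5.8
eef_pos: [435.8, 346.9, 24.3]
tool_rot: [1.895, -2.506, 0.0]
ft_force: [0.5, -0.0, -0.2]
finger_gap: 20.0
grasp_force: 0.0
```

Run:
```python
from h import *
st()
c,M=look('wrist',['wand_lens'],'w3.png',3)
```

```text
t 5.8 pos [435.8 346.9  24.3] yaw -105.82 F [ 0.5 -0.  -0.2] gap 20.0 grip 0.0 tilt z [-0. -0. -1.] q [ 0.96  0.49 -0.39  0.   -0.69 -1.24]
wrist wand_lens [293.3 452.4  15.1] 0.82 [503. 319.]
wrist wand_lens [342.9 368.1  15.8] 0.74 [442. 237.]
```

View pics/w3.png

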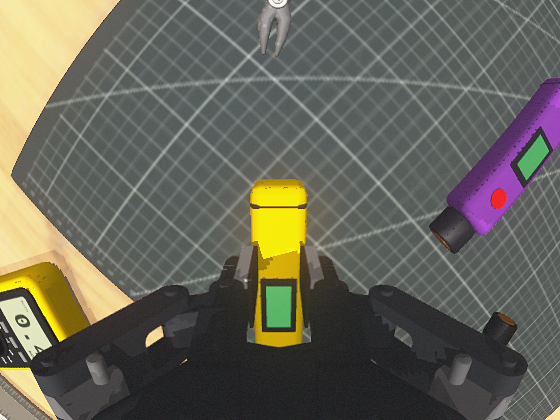

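Both fingers flank the tail at (255–310, 265) but don't squeeze it, so the reported opening reads smaller than the true one. I'll close fully.

```bash
python3 -m handwheel '[{"delta_pos":[0,0,0],"roll":0,"fingers":0.0},{"delta_pos":[0,0,0],"roll":0,"fingers":0.0},{"delta_pos":[0,0,0],"roll":0,"fingers":0.0},{"delta_pos":[0,0,0],"roll":0,"fingers":0.0}]' 60
```

```text
time_s: 6.3
eef_pos: [435.9, 346.9, 24.3]
tool_rot: [1.895, -2.506, 0.0]
ft_force: [0.7, -0.0, -0.2]
finger_gap: -0.1
grasp_force: 0.0
```

Run:
```python
from h import *
print(arm.finger_overhang)
c,M=look('wrist',[],None)
p=arm.state()['eef_pos']
print('tcp px',pix(c,M,p),'tip px',pix(c,M,p-[0,0,19]), c['fx'], M[:3,3])
cv2.imwrite('pics/w4.png',cv2.resize(c['frame'][150:400,130:430],(720,600),interpolation=cv2.INTER_CUBIC))
```

```text
19.0
tcp px [279. 254.] tip px [279. 241.] 325.19226210127806 [418.03633701 283.70662562 177.81671624]
```

View pics/w4.png

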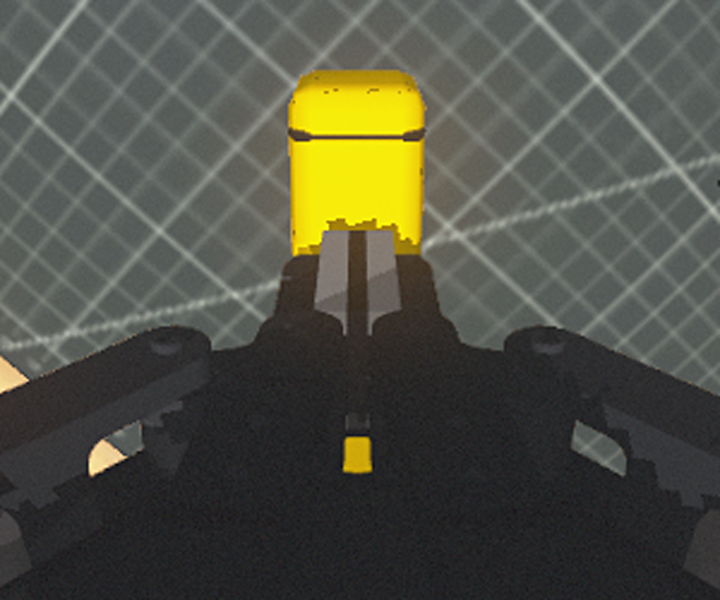

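The fingers have closed above the wand: their tips show at crop (355,232), over an unmoved yellow top. By the sight line the tips are near z≈40, well above what the overhang figure gives. I'll open and go lower in small steps, watching the force.

```bash
python3 -m handwheel '[{"delta_pos":[0,0,0],"roll":0,"fingers":0.06},{"delta_pos":[0,0,0],"roll":0,"fingers":0.06},{"delta_pos":[0,0,0],"roll":0,"fingers":0.06},{"delta_pos":[0,0,0],"roll":0,"fingers":0.06},{"delta_pos":[0,0,0.003],"roll":0,"fingers":0.06},{"delta_pos":[0,0,0.006],"roll":0,"fingers":0.06},{"delta_pos":[0,0,0.010],"roll":0,"fingers":0.06},{"delta_pos":[0,0,0.010],"roll":0,"fingers":0.06}]' 60
python3 - <<'E'
from h import *
st();p=arm.state()['eef_pos']
c,M=cam('wrist')
a=c['frame']
print('tcp px',pix(c,M,p),'tip',pix(c,M,p-[0,0,19]))
y=np.array([-.962,.275,0]) # tool y approx
x=np.array([-.272,-.962,0])
for z in (5,15,25,35,45): print(z,[pix(c,M,np.r_[p[:2],z]+x*11+s*y*30).tolist() for s in(1,-1)])
cv2.imwrite('pics/w5.png',cv2.resize(a[150:400,130:430],(720,600),interpolation=cv2.INTER_CUBIC))
E
```

```text
time_s: 7.15
eef_pos: [435.5, 346.5, 13.5]
tool_rot: [1.893, -2.505, 0.001]
ft_force: [-0.0, 0.2, -0.6]
finger_gap: 59.8
grasp_force: 0.0
t 7.15 pos [435.5 346.5  13.5] yaw -105.83 F [-0.   0.2 -0.6] gap 59.8 grip 0.0 tilt z [-0.001 -0.001 -1.   ] q [ 0.96  0.5  -0.4  -0.   -0.67 -1.24]
tcp px [279. 254.] tip [279. 241.]
5 [[335.0, 229.0], [222.0, 228.0]]
15 [[338.0, 235.0], [219.0, 235.0]]
25 [[342.0, 242.0], [215.0, 242.0]]
35 [[346.0, 250.0], [211.0, 250.0]]
45 [[351.0, 259.0], [207.0, 259.0]]
```

View pics/w5.png

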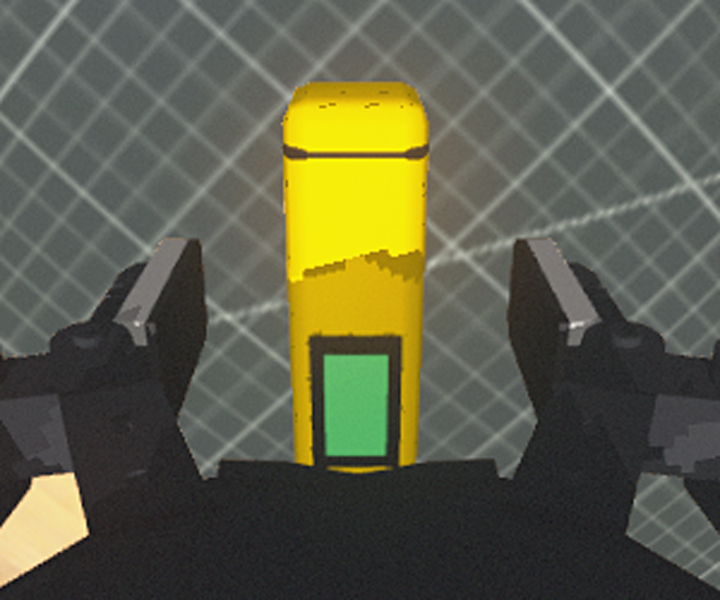

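The pad tips are at crop (195,240) and (520,240). That puts them at z≈35 with the TCP reading 13.5, so they still clear the wand's top at 29. The real tips stand about 20 mm above the reported TCP at this opening, so I'll go lower and watch the force.

```bash
python3 -m handwheel '[{"delta_pos":[0,0,0.005],"roll":0,"fingers":0.045},{"delta_pos":[0,0,0.010],"roll":0,"fingers":0.045},{"delta_pos":[0,0,0.015],"roll":0,"fingers":0.045},{"delta_pos":[0,0,0.0195],"roll":0,"fingers":0.045},{"delta_pos":[0,0,0.0195],"roll":0,"fingers":0.045},{"delta_pos":[0,0,0.0195],"roll":0,"fingers":0.045}]' 60
python3 -m handwheel '[{"delta_pos":[0,0,0],"roll":0,"fingers":0.015},{"delta_pos":[0,0,0],"roll":0,"fingers":0.015},{"delta_pos":[0,0,0],"roll":0,"fingers":0.015},{"delta_pos":[0,0,0],"roll":0,"fingers":0.015},{"delta_pos":[0,0,0],"roll":0,"fingers":0.015}]' 60
```

```text
time_s: 7.8
eef_pos: [435.9, 346.9, -5.4]
tool_rot: [1.894, -2.506, 0.0]
ft_force: [0.1, -0.7, -1.0]
finger_gap: 44.9
grasp_force: 0.0
time_s: 8.3
eef_pos: [436.1, 347.1, -4.7]
tool_rot: [-1.894, 2.505, 0.0]
ft_force: [-0.8, 0.4, 4.2]
finger_gap: 26.8
grasp_force: 61.3
```

```bash
python3 -m handwheel '[{"delta_pos":[0,0,-0.03],"roll":0,"fingers":0.015},{"delta_pos":[0,0,-0.08],"roll":0,"fingers":0.015},{"delta_pos":[0,0,-0.12],"roll":0,"fingers":0.015},{"delta_pos":[0.040,-0.025,-0.155],"roll":-8,"fingers":0.015},{"delta_pos":[0.080,-0.049,-0.155],"roll":-16,"fingers":0.015},{"delta_pos":[0.120,-0.074,-0.155],"roll":-24,"fingers":0.015},{"delta_pos":[0.160,-0.099,-0.155],"roll":-32,"fingers":0.015},{"delta_pos":[0.160,-0.099,-0.155],"roll":-32,"fingers":0.015}]' 60
python3 - <<'E'
from h import *
st();print(delta(np.array([534.4,1.5,150])-arm.state()['eef_pos']))
E
```

```text
time_s: 9.1
eef_pos: [486.8, 161.4, 148.9]
tool_rot: [2.507, -1.889, -0.002]
ft_force: [-0.1, 0.0, -2.1]
finger_gap: 26.9
grasp_force: 60.7
t 9.1 pos [486.8 161.4 148.9] yaw -74.0 F [-0.1  0.  -2.1] gap 26.9 grip 60.7 tilt z [-0.003 -0.002 -1.   ] q [ 0.64  0.26 -0.36 -0.   -0.95 -0.36]
[166.8  -1.7  -0.9]
```

```bash
python3 -m handwheel '[{"delta_pos":[0.045,0,-0.01],"roll":-8.5,"fingers":0.015},{"delta_pos":[0.09,-0.001,-0.02],"roll":-17,"fingers":0.015},{"delta_pos":[0.13,-0.001,-0.03],"roll":-25.5,"fingers":0.015},{"delta_pos":[0.1668,-0.0017,-0.03],"roll":-34,"fingers":0.015},{"delta_pos":[0.1668,-0.0017,-0.03],"roll":-42.5,"fingers":0.015},{"delta_pos":[0.1668,-0.0017,-0.03],"roll":-50.5,"fingers":0.015},{"delta_pos":[0.1668,-0.0017,-0.03],"roll":-50.5,"fingers":0.015},{"delta_pos":[0.1668,-0.0017,-0.03],"roll":-50.5,"fingers":0.015}]' 60
python3 - <<'E'
from h import *
st()
for n in ('wrist','top','scene'):
    c,M=look(n,['stand','cradle_end','wand','wand_lens'],n+'6.png',2)
E
```

```text
time_s: 9.9
eef_pos: [535.3, 6.6, 179.2]
tool_rot: [3.076, -0.638, -0.002]
ft_force: [-0.7, -0.7, -2.3]
finger_gap: 26.7
grasp_force: 60.7
t 9.9 pos [535.3   6.6 179.2] yaw -23.45 F [-0.7 -0.7 -2.3] gap 26.7 grip 60.7 tilt z [-0.001  0.    -1.   ] q [ 0.32  0.27 -0.27 -0.   -1.03  0.85]
wrist stand [668.2 363.8  -2.1] 0.57 [  7. 206.]
wrist wand [505.3  16.8 188.1] 0.78 [284. 316.]
wrist wand_lens [ 6.369e+02 -1.992e+02 -5.000e-01] 0.5 [416.  30.]
top stand [495.2  17.7  -1.9] 0.57 [327. 230.]
top cradle_end [439.5  43.3  87.2] 0.61 [321. 247.]
top wand [281.5 337.9   7.1] 0.97 [215. 309.]
top wand [507.6  21.  189.5] 0.95 [331. 216.]
top wand_lens [438.1  49.6 203.6] 0.94 [321. 243.]
top wand_lens [291.5 449.1  17.2] 0.89 [174. 306.]
scene stand [489.7  21.7   0.9] 0.83 [318. 217.]
scene cradle_end [439.5  45.3  90.1] 0.68 [331. 210.]
scene wand [509.3  18.1 183.4] 0.95 [315. 170.]
scene wand [328.4 503.8   1.3] 0.91 [272. 395.]
scene wand_lens [293.3 452.8   8.2] 0.97 [298. 382.]
scene wand_lens [342.7 370.7  16.8] 0.86 [298. 339.]
```

Run:
```python
from h import *
c,M=cam('top'); a=cv2.imread('pics/top0.png')
hsv=cv2.cvtColor(a,cv2.COLOR_BGR2HSV)
m=cv2.inRange(hsv,(100,120,50),(130,255,255))
m[:, :300]=0;m[:,360:]=0;m[:200]=0;m[270:]=0
ys,xs=np.nonzero(m);print(len(xs),xs.min(),xs.max(),ys.min(),ys.max())
P=np.array([onplane(c,M,u,v,85)[:2] for u,v in zip(xs,ys)],np.float32)
r=cv2.minAreaRect(P);print('rect',r)
v=np.linalg.svd(P-P.mean(0),full_matrices=False)[2][0];print('pca',P.mean(0),np.degrees(np.arctan2(v[1],v[0])))
c2,M2=cam('scene');b=cv2.imread('pics/scene0.png')
def ring(cc,MM,im,name,box):
    h=cv2.cvtColor(im,cv2.COLOR_BGR2HSV);m=cv2.inRange(h,(5,150,120),(18,255,255));k=np.zeros_like(m);x0,y0,x1,y1=box;k[y0:y1,x0:x1]=m[y0:y1,x0:x1]
    q=np.argwhere(k)[:,::-1].astype(np.float32);q=cv2.convexHull(q)
    e=cv2.fitEllipse(q);print(name,e,onplane(cc,MM,*e[0],62))
ring(c,M,a,'top',(390,205,440,255));ring(c2,M2,b,'scene',(335,140,380,185))
z=np.zeros((10,10),np.uint8)
cv2.imwrite('pics/z.png',cv2.resize(a[195:275,290:370],(600,600),interpolation=cv2.INTER_CUBIC))
```

```text
658 311 339 207 251
rect ((489.7472229003906, 22.053665161132812), (49.22490692138672, 125.15888977050781), 62.72637939453125)
pca [478.9765    27.723099] 152.62021
top ((412.6085205078125, 228.7141571044922), (22.52054786682129, 23.461612701416016), 126.97254943847656) [ 483.9 -210.6   62. ]
scene ((357.4489440917969, 155.64923095703125), (13.899711608886719, 20.23001480102539), 94.4499740600586) [ 483.1 -209.6   62. ]
```

View pics/z.png

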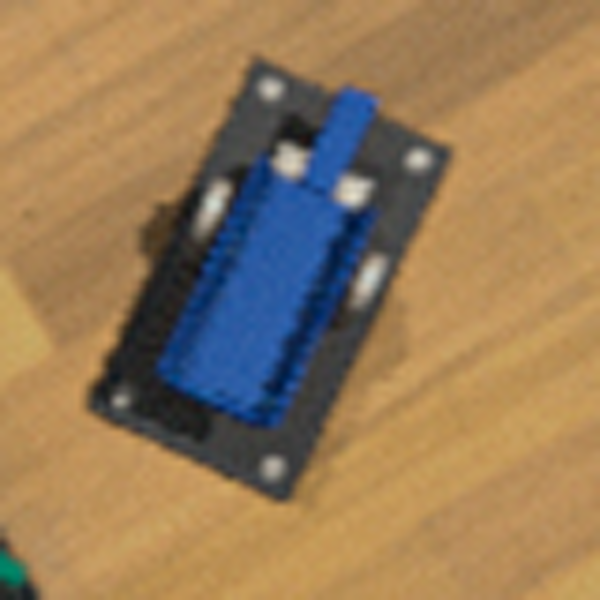

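The base plate corners in the crop are (257,62), (453,150), (288,498) and (92,405). The cheek tops are at (212,207) and (368,280), and the end wall is at the bottom with its middle near (225,400).

Run:
```python
from h import *
c,M=cam('top')
f=lambda u,v,z: onplane(c,M,290+u/7.5-.4,195+v/7.5-.4,z)[:2]
K=[f(*p,6) for p in((257,62),(453,150),(288,498),(92,405))]
print(K);k=np.array(K);ax=(k[2]+k[3]-k[0]-k[1])/2;print('plate c',k.mean(0),'len',np.linalg.norm(ax),'w',np.linalg.norm(k[1]-k[0]),np.degrees(np.arctan2(ax[1],ax[0])))
a,b=f(212,207,80),f(368,280,80);d=b-a;print('cheeks',a,b,(a+b)/2,np.linalg.norm(d),np.degrees(np.arctan2(d[1],d[0])))
a,b=f(355,97,74),f(225,397,83);d=b-a;print('tongue end',a,'endwall',b,np.linalg.norm(d),np.degrees(np.arctan2(d[1],d[0])))
```

```text
[array([572. ,  24.2]), array([535.9, -48.9]), array([405.8,  18.9]), array([442.7,  91.3])]
plate c [489.1    21.375] len 146.1902613035492 w 81.52803198900364 152.5234820331781
cheeks [506.7  47.5] [478.7  -7.5] [492.7  20. ] 61.71709649683789 -116.98023071822286
tongue end [546.3  -6.2] endwall [437.8  45.6] 120.23098602273869 154.4792874684246
```

```bash
python3 -m handwheel '[{"delta_pos":[0.0035,0.0084,0.02],"roll":3.5,"fingers":0.015},{"delta_pos":[0.0035,0.0084,0.05],"roll":3.5,"fingers":0.015},{"delta_pos":[0.0035,0.0084,0.08],"roll":3.5,"fingers":0.015},{"delta_pos":[0.0035,0.0084,0.091],"roll":3.5,"fingers":0.015},{"delta_pos":[0.0035,0.0084,0.091],"roll":3.5,"fingers":0.015},{"delta_pos":[0.0035,0.0084,0.091],"roll":3.5,"fingers":0.015}]' 60
python3 - <<'E'
from h import *
st()
c,M=look('scene',['wand','wand_lens','cradle_end'],None,3)
c2,M2=look('wrist',['wand','wand_lens','cradle_end','stand'],None,1)
c1,M1=look('top',['wand','wand_lens','cradle_end'],None,2)
A=cv2.resize(c['frame'][170:260,270:390],(400,300),interpolation=cv2.INTER_CUBIC)
T=cv2.resize(c1['frame'][185:275,270:390],(400,300),interpolation=cv2.INTER_CUBIC)
cv2.imwrite('pics/v8.png',np.vstack([np.hstack([A,T]),np.hstack([cv2.resize(c2['frame'],(400,300)),A*0])]))
E
```

```text
time_s: 11.4
eef_pos: [536.6, -2.6, 89.9]
tool_rot: [-3.056, 0.727, -0.003]
ft_force: [1.1, -0.5, -2.0]
finger_gap: 26.9
grasp_force: 60.6
t 11.4 pos [536.6  -2.6  89.9] yaw -26.78 F [ 1.1 -0.5 -2. ] gap 26.9 grip 60.6 tilt z [ 0.002 -0.    -1.   ] q [ 0.3   0.37 -0.38  0.   -0.82  0.8 ]
scene wand [327.9 504.3   2.7] 0.98 [272. 395.]
scene wand [511.9  11.1  94. ] 0.73 [314. 190.]
scene wand [284.4 331.6   9.6] 0.73 [328. 339.]
scene wand_lens [341.6 368.9  15.5] 0.98 [299. 339.]
scene wand_lens [445.6  41.7 113.8] 0.93 [330. 202.]
scene wand_lens [288.5 453.6  10.3] 0.67 [300. 384.]
scene cradle_end [437.8  44.4  90.3] 0.77 [332. 210.]
scene cradle_end [6.969e+02 2.122e+02 2.000e-01] 0.74 [221. 232.]
wrist wand [511.5  10.6  98.2] 0.59 [278. 309.]
wrist stand [506.5   9.4  96.9] 0.57 [284. 314.]
top wand [278.7 338.5   8. ] 0.95 [215. 310.]
top wand [334.  507.9   6.3] 0.94 [154. 291.]
top wand_lens [340.1 371.9  19.2] 0.97 [202. 288.]
top wand_lens [289.6 448.2  16.2] 0.73 [175. 307.]
top cradle_end [439.7  42.2  89.1] 0.63 [321. 247.]
top cradle_end [ 635.4 -196.     1.2] 0.35 [399. 179.]
```

View pics/v8.png

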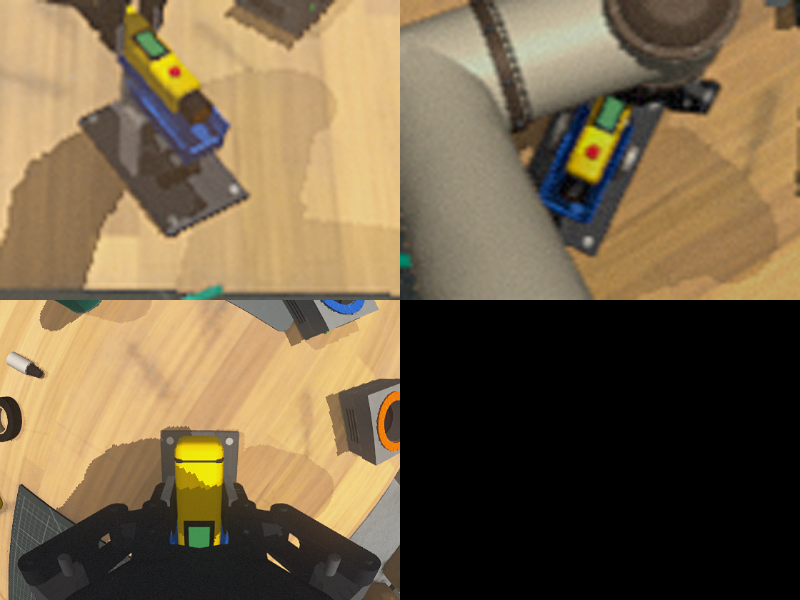

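The scene and top crops show the wand centred over the trough, with its lens a few mm short of the end wall. The wrist view shows it centred on the base plate (edges 162 and 238, wand 199). I'm lowering it.

```bash
python3 -m handwheel '[{"delta_pos":[0,0,0.006],"roll":0.2,"fingers":0.015},{"delta_pos":[0,0,0.012],"roll":0.2,"fingers":0.015},{"delta_pos":[0,0,0.017],"roll":0.2,"fingers":0.015},{"delta_pos":[0,0,0.020],"roll":0.2,"fingers":0.015},{"delta_pos":[0,0,0.021],"roll":0.2,"fingers":0.015},{"delta_pos":[0,0,0.021],"roll":0.2,"fingers":0.015}]' 60
python3 -c "
from h import *
st()"
```

```text
time_s: 12.65
eef_pos: [535.4, -2.9, 67.6]
tool_rot: [3.054, -0.734, -0.001]
ft_force: [0.7, -0.1, -1.8]
finger_gap: 26.9
grasp_force: 60.7
t 12.65 pos [535.4  -2.9  67.6] yaw -27.02 F [ 0.7 -0.1 -1.8] gap 26.9 grip 60.7 tilt z [-0. -0. -1.] q [ 0.3   0.4  -0.41  0.   -0.77  0.8 ]
```

```bash
python3 -m handwheel '[{"delta_pos":[-0.001,0,0],"roll":0,"fingers":0.015},{"delta_pos":[-0.002,0,0],"roll":0,"fingers":0.015},{"delta_pos":[-0.002,0,0],"roll":0,"fingers":0.015}]' 60
python3 -m handwheel '[{"delta_pos":[-0.001,0,0],"roll":0,"fingers":0.015},{"delta_pos":[-0.002,0,0],"roll":0,"fingers":0.015},{"delta_pos":[-0.002,0,0],"roll":0,"fingers":0.015}]' 60
python3 -c "
from h import *
st()"
```

```text
time_s: 12.95
eef_pos: [533.7, -1.9, 68.0]
tool_rot: [-3.054, 0.734, -0.001]
ft_force: [-0.1, -0.2, -2.1]
finger_gap: 26.7
grasp_force: 60.7
time_s: 13.25
eef_pos: [531.8, -1.0, 67.9]
tool_rot: [-3.055, 0.734, 0.0]
ft_force: [0.5, 0.3, -2.5]
finger_gap: 27.0
grasp_force: 60.7
t 13.25 pos [531.8  -1.   67.9] yaw -27.02 F [ 0.5  0.3 -2.5] gap 27.0 grip 60.7 tilt z [-0.  0. -1.] q [ 0.3   0.39 -0.42 -0.   -0.76  0.8 ]
```

```bash
python3 -m handwheel '[{"delta_pos":[-0.001,0,0],"roll":0,"fingers":0.015},{"delta_pos":[-0.0015,0,0],"roll":0,"fingers":0.015},{"delta_pos":[-0.0015,0,0],"roll":0,"fingers":0.015}]' 60
python3 -m handwheel '[{"delta_pos":[-0.001,0,0],"roll":0,"fingers":0.015},{"delta_pos":[-0.0015,0,0],"roll":0,"fingers":0.015},{"delta_pos":[-0.0015,0,0],"roll":0,"fingers":0.015}]' 60
python3 - <<'E'
from h import *
st()
for i in range(2):
  for n in('scene','top'): look(n,['wand_lens','cradle_end'],None,3)
E
```

```text
time_s: 13.55
eef_pos: [530.5, -0.3, 67.8]
tool_rot: [3.055, -0.734, -0.0]
ft_force: [-0.1, 0.5, -2.1]
finger_gap: 26.9
grasp_force: 60.7
time_s: 13.85
eef_pos: [530.2, 0.1, 68.1]
tool_rot: [-3.055, 0.733, -0.003]
ft_force: [3.1, -2.6, -3.1]
finger_gap: 26.8
grasp_force: 60.6
t 13.85 pos [5.302e+02 1.000e-01 6.810e+01] yaw -26.98 F [ 3.1 -2.6 -3.1] gap 26.8 grip 60.6 tilt z [ 0.002 -0.    -1.   ] q [ 0.31  0.39 -0.42  0.   -0.76  0.79]
scene wand_lens [292.7 453.4  12.4] 0.82 [298. 382.]
scene wand_lens [344.6 369.1  14.7] 0.77 [298. 338.]
scene wand_lens [438.2  43.5  86.5] 0.67 [331. 211.]
scene cradle_end [440.5  44.   88.6] 0.78 [331. 210.]
top wand_lens [289.6 449.2  22.1] 0.98 [174. 307.]
top wand_lens [341.  369.   18.6] 0.95 [203. 288.]
top wand_lens [439.2  48.2  92.8] 0.79 [319. 247.]
top cradle_end [438.8  44.6  88. ] 0.82 [320. 247.]
scene wand_lens [290.6 451.9   8.8] 0.87 [299. 383.]
scene wand_lens [342.2 369.3  13.7] 0.64 [299. 339.]
scene wand_lens [440.4  43.6  88.1] 0.58 [331. 210.]
scene cradle_end [439.4  43.8  88.1] 0.81 [331. 210.]
top wand_lens [338.2 371.5  18.5] 0.82 [202. 289.]
top wand_lens [439.4  50.6  92.1] 0.77 [318. 247.]
top wand_lens [288.9 449.4  18.9] 0.77 [174. 307.]
top cradle_end [438.3  44.9  88.1] 0.65 [320. 247.]
```

Wall contact is about 4 N. I'll ease off 0.8 mm, lower 1 mm and release.

```bash
python3 -m handwheel '[{"delta_pos":[0.0012,0,0.0005],"roll":0,"fingers":0.015},{"delta_pos":[0.0012,0,0.001],"roll":0,"fingers":0.015},{"delta_pos":[0.0012,0,0.001],"roll":0,"fingers":0.015},{"delta_pos":[0.0012,0,0.001],"roll":0,"fingers":0.045},{"delta_pos":[0.0012,0,0.001],"roll":0,"fingers":0.045},{"delta_pos":[0.0012,0,0.001],"roll":0,"fingers":0.045},{"delta_pos":[0.0012,0,0.001],"roll":0,"fingers":0.045},{"delta_pos":[0.0012,0,0.001],"roll":0,"fingers":0.045}]' 60
python3 - <<'E'
from h import *
st()
for n in('scene','top'): look(n,['wand','wand_lens','cradle_end'],None,3)
E
```

```text
time_s: 15.25
eef_pos: [530.2, -0.2, 66.8]
tool_rot: [3.055, -0.734, -0.0]
ft_force: [0.1, 0.2, 0.0]
finger_gap: 45.1
grasp_force: 0.0
t 15.25 pos [ 5.302e+02 -2.000e-01  6.680e+01] yaw -27.02 F [0.1 0.2 0. ] gap 45.1 grip 0.0 tilt z [-0.  0. -1.] q [ 0.31  0.39 -0.42 -0.   -0.76  0.79]
scene wand [280.3 333.2   8.4] 0.96 [329. 341.]
scene wand [501.2  11.3  73.7] 0.67 [317. 197.]
scene wand [ 3.302e+02  5.061e+02 -1.000e-01] 0.65 [271. 396.]
scene wand_lens [439.   43.2  86.5] 0.78 [331. 210.]
scene wand_lens [290.3 453.1  12.7] 0.66 [299. 383.]
scene wand_lens [345.3 368.9  17.3] 0.58 [298. 337.]
scene cradle_end [439.9  42.6  88.4] 0.71 [331. 210.]
scene cradle_end [ 754.1 -182.6   -1.2] 0.23 [280. 145.]
top wand [279.9 336.2   8. ] 0.84 [216. 309.]
top wand [334.4 509.3   4.3] 0.59 [154. 291.]
top wand [508.6  14.7  75.7] 0.55 [330. 221.]
top wand_lens [438.7  47.3  91.1] 0.89 [319. 247.]
top wand_lens [340.9 372.2  19. ] 0.79 [202. 288.]
top wand_lens [290.1 450.   17.4] 0.68 [174. 307.]
top cradle_end [437.3  42.9  87.9] 0.58 [321. 248.]
```

```bash
python3 -m handwheel '[{"delta_pos":[0,0,-0.04],"roll":0,"fingers":0.045},{"delta_pos":[0,0,-0.075],"roll":0,"fingers":0.045},{"delta_pos":[-0.05,0,-0.075],"roll":0,"fingers":0.0},{"delta_pos":[-0.09,0,-0.075],"roll":0,"fingers":0.0},{"delta_pos":[-0.1013,0,-0.075],"roll":0,"fingers":0.0},{"delta_pos":[-0.1013,0,-0.06],"roll":0,"fingers":0.0},{"delta_pos":[-0.1013,0,-0.038],"roll":0,"fingers":0.0},{"delta_pos":[-0.1013,0,-0.038],"roll":0,"fingers":0.0}]' 60
python3 - <<'E'
from h import *
st()
look('scene',['wand_lens','cradle_end'],None,3)
E
```

```text
time_s: 16.45
eef_pos: [438.4, 45.2, 102.9]
tool_rot: [3.052, -0.734, -0.007]
ft_force: [0.1, -0.6, -1.0]
finger_gap: 0.1
grasp_force: 0.0
t 16.45 pos [438.4  45.2 102.9] yaw -27.04 F [ 0.1 -0.6 -1. ] gap 0.1 grip 0.0 tilt z [-0.005 -0.002 -1.   ] q [ 0.47  0.21 -0.59 -0.   -0.78  0.63]
scene wand_lens [342.3 370.5  18. ] 0.79 [298. 339.]
scene wand_lens [292.3 452.4  10.5] 0.74 [298. 382.]
scene wand_lens [440.1  45.9  85.9] 0.66 [330. 211.]
scene cradle_end [437.4  42.5  90.3] 0.71 [332. 210.]
```

```bash
python3 -m handwheel '[{"delta_pos":[0,0,0.003],"roll":0,"fingers":0.0},{"delta_pos":[0,0,0.006],"roll":0,"fingers":0.0},{"delta_pos":[0,0,0.009],"roll":0,"fingers":0.0},{"delta_pos":[0,0,0.009],"roll":0,"fingers":0.0}]' 60
python3 -m handwheel '[{"delta_pos":[0,0,0.002],"roll":0,"fingers":0.0},{"delta_pos":[0,0,0.004],"roll":0,"fingers":0.0},{"delta_pos":[0,0,0.004],"roll":0,"fingers":0.0}]' 60
```

```text
time_s: 17.0
eef_pos: [439.8, 45.7, 95.5]
tool_rot: [3.054, -0.734, -0.001]
ft_force: [-0.8, -0.3, 0.4]
finger_gap: -0.3
grasp_force: 0.0
time_s: 17.3
eef_pos: [439.9, 45.7, 91.5]
tool_rot: [3.054, -0.734, -0.001]
ft_force: [0.6, 0.0, 1.0]
finger_gap: -0.2
grasp_force: 0.0
```

```bash
python3 -m handwheel '[{"delta_pos":[0,0,0.0015],"roll":0,"fingers":0.0},{"delta_pos":[0,0,0.003],"roll":0,"fingers":0.0},{"delta_pos":[0,0,0.003],"roll":0,"fingers":0.0}]' 60
python3 -m handwheel '[{"delta_pos":[0,0,0.0015],"roll":0,"fingers":0.0},{"delta_pos":[0,0,0.003],"roll":0,"fingers":0.0},{"delta_pos":[0,0,0.003],"roll":0,"fingers":0.0}]' 60
python3 - <<'E'
from h import *
st()
look('scene',['wand','wand_lens','cradle_end'],None,4)
E
```

```text
time_s: 17.6
eef_pos: [439.9, 45.8, 88.6]
tool_rot: [3.054, -0.734, -0.001]
ft_force: [0.4, 0.6, -0.3]
finger_gap: 0.3
grasp_force: 0.0
time_s: 17.9
eef_pos: [440.0, 45.9, 85.7]
tool_rot: [3.055, -0.734, -0.0]
ft_force: [-0.3, -0.0, 1.0]
finger_gap: 0.1
grasp_force: 0.5
t 17.9 pos [440.   45.9  85.7] yaw -27.02 F [-0.3 -0.   1. ] gap 0.1 grip 0.5 tilt z [-0.  0. -1.] q [ 0.47  0.24 -0.61 -0.   -0.73  0.63]
scene wand [326.8 508.    1.4] 0.79 [272. 397.]
scene wand [281.9 335.6   8. ] 0.62 [328. 341.]
scene wand [505.2  12.1  69.5] 0.48 [316. 197.]
scene wand [441.   43.7  84.8] 0.21 [330. 211.]
scene wand_lens [341.2 371.8  16.3] 0.9 [299. 340.]
scene wand_lens [290.5 454.6  10.9] 0.7 [299. 383.]
scene cradle_end [438.7  45.9  87.2] 0.47 [331. 211.]
```

```bash
python3 -m handwheel '[{"delta_pos":[-0.0015,0,0.002],"roll":0,"fingers":0.0},{"delta_pos":[-0.003,0,0.0045],"roll":0,"fingers":0.0},{"delta_pos":[-0.0045,0,0.007],"roll":0,"fingers":0.0},{"delta_pos":[-0.0057,0,0.009],"roll":0,"fingers":0.0},{"delta_pos":[-0.0057,0,0.009],"roll":0,"fingers":0.0}]' 60
python3 - <<'E'
from h import *
st()
for n in('scene','top'):look(n,['wand','wand_lens','cradle_end'],None,4)
E
```

```text
time_s: 18.6
eef_pos: [434.5, 48.4, 76.4]
tool_rot: [3.054, -0.734, -0.001]
ft_force: [-0.3, 0.0, -0.2]
finger_gap: -0.1
grasp_force: 0.0
t 18.6 pos [434.5  48.4  76.4] yaw -27.02 F [-0.3  0.  -0.2] gap -0.1 grip 0.0 tilt z [-0.001 -0.    -1.   ] q [ 0.48  0.24 -0.63 -0.   -0.7   0.61]
scene wand [282.6 334.7   6.5] 0.79 [328. 341.]
scene wand [328.  505.6   2.1] 0.78 [272. 396.]
scene wand [499.9  12.6  69. ] 0.63 [317. 198.]
scene wand_lens [437.4  47.1  75.4] 0.71 [331. 214.]
scene wand_lens [292.8 455.4  10.5] 0.69 [298. 383.]
scene wand_lens [342.2 369.7  14.6] 0.57 [299. 339.]
scene cradle_end [435.9  49.1  76.2] 0.52 [331. 215.]
top wand [281.5 336.8   5.7] 0.64 [216. 309.]
top wand [499.8  18.2  76.4] 0.44 [329. 225.]
top wand_lens [340.5 371.4  18.5] 0.88 [202. 288.]
top wand_lens [290.  448.5  16.3] 0.88 [175. 307.]
```

```bash
python3 -m handwheel '[{"delta_pos":[-0.0015,0,0.003],"roll":0,"fingers":0.0},{"delta_pos":[-0.003,0,0.0065],"roll":0,"fingers":0.0},{"delta_pos":[-0.0041,0,0.0095],"roll":0,"fingers":0.0},{"delta_pos":[-0.005,0,0.013],"roll":0,"fingers":0.0},{"delta_pos":[-0.006,0,0.0165],"roll":0,"fingers":0.0},{"delta_pos":[-0.0065,0,0.0197],"roll":0,"fingers":0.0},{"delta_pos":[-0.0065,0,0.0197],"roll":0,"fingers":0.0}]' 60
python3 - <<'E'
from h import *
st()
for n in('scene','top'):look(n,['wand','wand_lens','cradle_end'],None,4)
E
```

```text
time_s: 19.7
eef_pos: [428.7, 51.2, 56.5]
tool_rot: [3.054, -0.734, -0.002]
ft_force: [0.2, 0.7, -0.1]
finger_gap: 0.1
grasp_force: 0.0
t 19.7 pos [428.7  51.2  56.5] yaw -27.02 F [ 0.2  0.7 -0.1] gap 0.1 grip 0.0 tilt z [-0.001 -0.001 -1.   ] q [ 0.5   0.27 -0.66 -0.   -0.64  0.6 ]
scene wand [496.2  16.9  74. ] 0.67 [317. 199.]
scene wand [328.1 502.4  -0.9] 0.66 [273. 395.]
scene wand [ 754.3 -179.2   -1.3] 0.65 [279. 146.]
scene wand [284.1 333.    9.1] 0.6 [328. 340.]
scene wand_lens [344.3 367.9  15.9] 0.69 [298. 338.]
scene wand_lens [289.1 454.4  12.6] 0.67 [299. 383.]
scene cradle_end [489.9  20.7   1.2] 0.6 [318. 217.]
scene cradle_end [437.4  45.1  53.4] 0.55 [331. 219.]
scene cradle_end [495.9  16.1  71.1] 0.37 [318. 199.]
top wand [281.2 336.2   6.1] 0.91 [216. 309.]
top wand [331.8 507.6   4.4] 0.6 [155. 292.]
top wand [496.3  21.3  78.6] 0.52 [328. 226.]
top wand_lens [341.6 371.8  19.9] 0.71 [202. 287.]
top wand_lens [669.3 359.9   2.8] 0.7 [207. 173.]
top wand_lens [288.7 448.7  19. ] 0.59 [174. 307.]
top wand_lens [ 487.5 -208.3    1.6] 0.45 [407. 230.]
```

```bash
python3 -m handwheel '[{"delta_pos":[-0.0005,0,0.003],"roll":0,"fingers":0.0},{"delta_pos":[-0.0005,0,0.006],"roll":0,"fingers":0.0},{"delta_pos":[-0.0006,0,0.009],"roll":0,"fingers":0.0},{"delta_pos":[-0.0005,0,0.012],"roll":0,"fingers":0.0},{"delta_pos":[-0.0002,0,0.015],"roll":0,"fingers":0.0},{"delta_pos":[0.0004,0,0.018],"roll":0,"fingers":0.0},{"delta_pos":[0.0004,0,0.018],"roll":0,"fingers":0.0}]' 60
python3 - <<'E'
from h import *
st()
for n in('scene','top'):look(n,['wand','wand_lens','cradle_end'],None,4)
E
```

```text
time_s: 20.8
eef_pos: [429.4, 51.0, 38.6]
tool_rot: [3.054, -0.734, -0.001]
ft_force: [0.4, 0.3, -0.1]
finger_gap: -0.1
grasp_force: 0.0
t 20.8 pos [429.4  51.   38.6] yaw -27.02 F [ 0.4  0.3 -0.1] gap -0.1 grip 0.0 tilt z [-0.001 -0.    -1.   ] q [ 0.5   0.3  -0.68 -0.   -0.59  0.6 ]
scene wand [331.3 503.2   1. ] 0.87 [271. 394.]
scene wand [284.9 333.6   8.2] 0.79 [328. 340.]
scene wand [491.5  20.2  70.4] 0.72 [318. 201.]
scene wand_lens [343.8 366.2  16.6] 0.91 [299. 337.]
scene wand_lens [290.5 453.8  12.5] 0.73 [299. 383.]
scene cradle_end [446.5  38.6  24.5] 0.59 [328. 222.]
top wand [335.3 511.4   4.7] 0.78 [153. 291.]
top wand [281.7 338.2   6.6] 0.77 [215. 309.]
top wand [490.9  22.3  77.3] 0.55 [327. 228.]
top wand_lens [341.9 370.4  18.4] 0.75 [203. 287.]
top wand_lens [291.2 448.8  21.4] 0.63 [174. 306.]
```

The cradle is fully over: cradle_end is at z≈24 against 22.5 expected. 

The tool can only point down, so I'll take the raised tail with the jaws closing fore-and-aft. Their flat pads should then square the wand upright as it lifts clear.

```bash
python3 -m handwheel '[{"delta_pos":[-0.005,0,-0.03],"roll":0,"fingers":0.0},{"delta_pos":[-0.005,0,-0.075],"roll":0,"fingers":0.06},{"delta_pos":[0,0,-0.12],"roll":8.5,"fingers":0.06},{"delta_pos":[0.02,0,-0.13],"roll":17,"fingers":0.06},{"delta_pos":[0.05,0,-0.13],"roll":25.5,"fingers":0.06},{"delta_pos":[0.0793,0,-0.13],"roll":34,"fingers":0.06},{"delta_pos":[0.0793,0,-0.13],"roll":42.5,"fingers":0.06},{"delta_pos":[0.0793,0,-0.13],"roll":51,"fingers":0.06}]' 60
python3 -m handwheel '[{"delta_pos":[0,0,0],"roll":8.5,"fingers":0.06},{"delta_pos":[0,0,0],"roll":17,"fingers":0.06},{"delta_pos":[0,0,0],"roll":25.5,"fingers":0.06},{"delta_pos":[0,0,0],"roll":34,"fingers":0.06},{"delta_pos":[0,0,0],"roll":39,"fingers":0.06},{"delta_pos":[0,0,0],"roll":39,"fingers":0.06},{"delta_pos":[0,0,0],"roll":39,"fingers":0.06}]' 60
python3 - <<'E'
from h import *
st()
c,M=look('wrist',['wand','wand_lens','cradle_end'],None,2)
hsv=cv2.cvtColor(c['frame'],cv2.COLOR_BGR2HSV);m=cv2.inRange(hsv,(20,140,90),(35,255,255))
n,l,s,ce=cv2.connectedComponentsWithStats(m)
print([ (s[i].tolist(),ce[i].round().tolist()) for i in range(1,n) if s[i,4]>200])
h=np.array([-.891,.454,0]);P=np.array([491.7,19.4,0])
for a,z in((-28.9,136),(-6.3,149),(8.1,124)): print(a,z,[pix(c,M,P+h*a+[0,0,z]+k*np.array([-.454,-.891,0])).tolist() for k in(-14,0,14)])
for q in ('top','scene'): look(q,['wand','cradle_end'],None,3)
E
```

```text
time_s: 22.0
eef_pos: [500.5, 14.6, 168.7]
tool_rot: [2.433, -1.986, -0.001]
ft_force: [0.3, -0.6, -0.2]
finger_gap: 59.9
grasp_force: 0.0
time_s: 22.7
eef_pos: [500.1, 15.1, 169.1]
tool_rot: [1.643, -2.677, -0.0]
ft_force: [0.2, -0.4, -0.1]
finger_gap: 60.0
grasp_force: 0.0
t 22.7 pos [500.1  15.1 169.1] yaw -116.91 F [ 0.2 -0.4 -0.1] gap 60.0 grip 0.0 tilt z [-0.  0. -1.] q [ 0.36  0.22 -0.37 -0.   -0.99 -0.82]
wrist wand [284.5 337.8   2.9] 0.7 [509. 320.]
wrist wand [486.8  20.   75.7] 0.62 [296. 205.]
wrist wand_lens [449.   46.3  18.4] 0.8 [340. 197.]
wrist cradle_end [450.6  45.1  26. ] 0.9 [339. 198.]
[([249, 183, 99, 75, 4003], [291.0, 220.0])]
-28.9 136 [[247.0, 254.0], [247.0, 233.0], [246.0, 211.0]]
-6.3 149 [[284.0, 263.0], [284.0, 240.0], [284.0, 217.0]]
8.1 124 [[305.0, 247.0], [306.0, 227.0], [306.0, 206.0]]
top wand [336.8 507.9   4.7] 0.79 [155. 290.]
top wand [282.  338.1   7.6] 0.61 [215. 309.]
top wand [491.8  23.2  73.7] 0.58 [327. 228.]
top cradle_end [446.1  37.5  23.4] 0.64 [321. 246.]
scene wand [283.7 332.2   6.7] 0.81 [328. 340.]
scene wand [328.3 505.4   2.5] 0.62 [272. 395.]
scene wand [490.9  16.7  72.1] 0.61 [319. 200.]
scene cradle_end [447.3  38.9  24.9] 0.49 [328. 222.]
scene cradle_end [448.1  40.   21.4] 0.24 [328. 223.]
```

The model's tail corners match the wrist picture (left edge at column 249, predicted 247). I'm descending and closing.

```bash
python3 -m handwheel '[{"delta_pos":[0,0,0.025],"roll":0,"fingers":0.06},{"delta_pos":[0,0,0.048],"roll":0,"fingers":0.06},{"delta_pos":[0,0,0.06],"roll":0,"fingers":0.06},{"delta_pos":[0,0,0.065],"roll":0,"fingers":0.06},{"delta_pos":[0,0,0.065],"roll":0,"fingers":0.06}]' 50
python3 -m handwheel '[{"delta_pos":[0,0,0],"roll":0,"fingers":0.045},{"delta_pos":[0,0,0],"roll":0,"fingers":0.04},{"delta_pos":[0,0,0],"roll":0,"fingers":0.036},{"delta_pos":[0,0,0],"roll":0,"fingers":0.032},{"delta_pos":[0,0,0],"roll":0,"fingers":0.03}]' 40
python3 - <<'E'
from h import *
st()
E
```

```text
time_s: 23.7
eef_pos: [500.0, 15.0, 103.7]
tool_rot: [1.641, -2.678, -0.0]
ft_force: [-0.0, 0.7, -0.2]
finger_gap: 60.0
grasp_force: 0.0
time_s: 24.2
eef_pos: [500.9, 15.3, 105.4]
tool_rot: [-1.64, 2.677, -0.001]
ft_force: [-0.6, 1.0, 5.4]
finger_gap: 37.1
grasp_force: 36.3
t 24.2 pos [500.9  15.3 105.4] yaw -117.0 F [-0.6  1.   5.4] gap 37.1 grip 36.3 tilt z [ 0.002  0.    -1.   ] q [ 0.36  0.3  -0.45  0.   -0.82 -0.83]
```

The gap at contact is 37 mm, as predicted. I'm lifting along the trough and following the arc so the pads bring the wand upright.

```bash
python3 -m handwheel '[{"delta_pos":[0,-0.003,-0.006],"roll":0,"fingers":0.015},{"delta_pos":[0,-0.005,-0.010],"roll":0,"fingers":0.015},{"delta_pos":[0,0.004,-0.016],"roll":0,"fingers":0.015},{"delta_pos":[0,0.013,-0.020],"roll":0,"fingers":0.015},{"delta_pos":[0,0.022,-0.023],"roll":0,"fingers":0.015},{"delta_pos":[0,0.031,-0.026],"roll":0,"fingers":0.015},{"delta_pos":[0,0.040,-0.028],"roll":0,"fingers":0.015},{"delta_pos":[0,0.040,-0.028],"roll":0,"fingers":0.015}]' 50
python3 - <<'E'
from h import *
st()
for q in ('top','scene','wrist'): look(q,['wand','wand_lens','cradle_end'],None,4)
E
```

```text
time_s: 25.0
eef_pos: [464.5, 33.8, 132.8]
tool_rot: [-1.642, 2.676, -0.001]
ft_force: [0.5, 0.2, -2.7]
finger_gap: 27.4
grasp_force: 46.5
t 25.0 pos [464.5  33.8 132.8] yaw -116.95 F [ 0.5  0.2 -2.7] gap 27.4 grip 46.5 tilt z [ 0.002  0.001 -1.   ] q [ 0.42  0.2  -0.5   0.   -0.87 -0.89]
top wand [281.5 335.9   7.4] 0.93 [216. 309.]
top wand [334.1 508.    6.1] 0.9 [154. 291.]
top wand_lens [289.7 447.4  16.8] 0.82 [175. 307.]
top wand_lens [341.1 371.1  19.7] 0.66 [202. 287.]
scene wand [328.1 507.8   1.2] 0.7 [271. 397.]
scene wand [283.8 330.7   7.8] 0.55 [329. 339.]
scene wand_lens [344.  367.3  15.8] 0.94 [299. 337.]
scene wand_lens [291.9 451.5  10.9] 0.94 [299. 382.]
scene wand_lens [443.1  40.4  26.2] 0.85 [329. 223.]
scene wand_lens [490.8  18.1   1.8] 0.54 [318. 216.]
scene cradle_end [447.7  41.8  20.9] 0.73 [327. 223.]
wrist wand [2.816e+02 3.366e+02 1.000e-01] 0.64 [503. 335.]
wrist wand [468.3  30.7  92.5] 0.61 [272. 229.]
wrist wand_lens [444.6  46.7  23.8] 0.59 [307. 206.]
wrist cradle_end [448.4  45.2  25.6] 0.89 [303. 207.]
```

```bash
python3 -m handwheel '[{"delta_pos":[0,0.005,-0.015],"roll":0,"fingers":0.015},{"delta_pos":[0,0.01,-0.03],"roll":0,"fingers":0.015},{"delta_pos":[0,0.01,-0.05],"roll":0,"fingers":0.015},{"delta_pos":[0,0.01,-0.08],"roll":0,"fingers":0.015},{"delta_pos":[0,0.01,-0.1],"roll":0,"fingers":0.015},{"delta_pos":[0,0.01,-0.1],"roll":0,"fingers":0.015},{"delta_pos":[0,0.01,-0.1],"roll":0,"fingers":0.015}]' 60
python3 - <<'E'
from h import *
st()
for q in ('top','scene','wrist'):
    c,M=look(q,['wand','wand_lens','cradle_end'],None,4)
    hsv=cv2.cvtColor(c['frame'],cv2.COLOR_BGR2HSV);m=cv2.inRange(hsv,(20,140,90),(35,255,255))
    n,l,s,ce=cv2.connectedComponentsWithStats(m)
    for i in range(1,n):
        if s[i,4]>40:
            p=np.argwhere(l==i)[:,::-1].astype(np.float32);print(s[i].tolist(),cv2.boxPoints(cv2.minAreaRect(p)).round(1).tolist())
E
```

```text
time_s: 26.3
eef_pos: [455.2, 37.9, 231.5]
tool_rot: [1.64, -2.679, -0.001]
ft_force: [-0.1, 0.6, -2.5]
finger_gap: 25.0
grasp_force: 58.6
t 26.3 pos [455.2  37.9 231.5] yaw -117.05 F [-0.1  0.6 -2.5] gap 25.0 grip 58.6 tilt z [-0.001  0.001 -1.   ] q [ 0.44  0.08 -0.36 -0.   -1.12 -0.91]
top wand [281.1 339.8   7.2] 0.92 [214. 309.]
top wand [332.3 509.    3.5] 0.72 [154. 292.]
top wand_lens [340.8 371.5  18.8] 0.95 [202. 288.]
top wand_lens [287.9 448.6  16. ] 0.81 [175. 308.]
top cradle_end [6.900e+02 2.116e+02 5.000e-01] 0.15 [258. 165.]
[184, 32, 27, 17, 146] [[183.89999389648438, 45.79999923706055], [209.5, 31.100000381469727], [212.10000610351562, 35.70000076293945], [186.5, 50.29999923706055]]
[152, 51, 24, 15, 94] [[151.60000610351562, 64.4000015258789], [175.0, 51.0], [177.60000610351562, 55.5], [154.1999969482422, 68.9000015258789]]
[125, 70, 25, 12, 118] [[124.9000015258789, 79.80000305175781], [147.3000030517578, 67.0], [149.89999389648438, 71.5], [127.5, 84.30000305175781]]
[40, 78, 29, 28, 156] [[39.5, 79.5], [44.70000076293945, 74.0999984741211], [71.69999694824219, 1
[... 2547 characters left out ...]
.8999938964844], [35.5, 340.29998779296875], [4.400000095367432, 361.5]]
[36, 333, 20, 7, 87] [[36.0, 335.0], [54.29999923706055, 330.8999938964844], [55.599998474121094, 336.6000061035156], [37.29999923706055, 340.70001220703125]]
[0, 343, 65, 46, 831] [[-2.700000047683716, 368.20001220703125], [60.0, 339.29998779296875], [74.30000305175781, 370.29998779296875], [11.600000381469727, 399.20001220703125]]
wrist wand [283.6 337.5   2.8] 0.82 [464. 302.]
wrist wand [464.3  31.7 190.6] 0.68 [262. 227.]
wrist wand_lens [445.9  47.7 117.4] 0.73 [294. 206.]
wrist cradle_end [448.5  45.8  24.4] 0.8 [287. 185.]
[250, 191, 58, 113, 5441] [[250.0, 191.0], [307.0, 191.0], [307.0, 303.0], [250.0, 303.0]]
```

```bash
cat > tilt.py <<'E'
from h import *
from scipy.optimize import least_squares
# fit wand axis direction from edges of the yellow blob, in scene and top/wrist cams: compare centroid line
def rows(c,box):
    x0,y0,x1,y1=box
    m=cv2.inRange(cv2.cvtColor(c['frame'],cv2.COLOR_BGR2HSV),(20,120,70),(35,255,255))[y0:y1,x0:x1]
    return [(y0+i,x0+np.mean(np.nonzero(r)[0]),np.ptp(np.nonzero(r)[0])) for i,r in enumerate(m) if r.sum()>255*5]
if __name__=='__main__':
    st();t=arm.state()['eef_pos']; h=np.array([-.891,.454,0]); s=np.array([-.454,-.891,0])
    for rep in range(2):
      for n in('scene','wrist'):
        c,M=look(n,['wand','wand_lens'],None,4)
        if n=='scene':
            u,v=pix(c,M,t-[0,0,40]); r=rows(c,(int(u)-16,int(v)-30,int(u)+16,int(v)+45))
            r=np.array(r); r=r[r[:,2]>8]; k=np.polyfit(r[3:-3,0],r[3:-3,1],1); print('img slope dx/dy',k[0],len(r),r[:,2].mean())
            for a in(-5,0,5,10):
                w_=np.tan(np.radians(a))
                f=lambda d:(lambda q:np.array([c['cx']+c['fx']*q[0]/q[2],c['cy']+c['fy']*q[1]/q[2]]))((np.linalg.inv(M)@np.r_[t+h*w_*d-[0,0,d],1])[:3])
                p,q=f(10),f(90); print('tilt',a,(q-p)[0]/(q-p)[1])
        else:
            m=cv2.inRange(cv2.cvtColor(c['frame'],cv2.COLOR_BGR2HSV),(20,120,70),(35,255,255))
            for y in range(195,300,15):
                xx=np.nonzero(m[y,230:330])[0]
                if len(xx):print(y,230+xx.min(),230+xx.max(),end='; ')
            for a in(0,5,10):
                w_=np.tan(np.radians(a)); print('\ntilt',a,[[pix(c,M,t+h*(w_*d+e)-[0,0,d]+s*14*1).tolist() for e in(-13,13)] for d in(20,50,90)],'lens',pix(c,M,t+h*w_*112-[0,0,112]))
E
python3 tilt.py
```

```text
t 26.9 pos [455.7  37.9 232. ] yaw -117.02 F [-0.7  0.2 -2.6] gap 25.2 grip 58.6 tilt z [-0. -0. -1.] q [ 0.44  0.08 -0.36 -0.   -1.13 -0.91]
scene wand [464.2  29.4 186.9] 0.77 [328. 178.]
scene wand [285.2 332.3   5. ] 0.66 [328. 340.]
scene wand_lens [288.7 451.4  12.8] 0.98 [300. 382.]
scene wand_lens [385.8 183.6   2.6] 0.75 [321. 274.]
scene wand_lens [448.6  39.8 123.1] 0.64 [330. 199.]
img slope dx/dy -0.07937460797209643 24 11.666666666666666
tilt -5 -0.16997009179818207
tilt 0 -0.08768077359417079
tilt 5 -0.01682199429060185
tilt 10 0.045721713801727105
wrist wand [284.  336.7   0.8] 0.94 [463. 301.]
wrist wand [464.8  29.7 191.9] 0.78 [260. 224.]
wrist wand [728.9 140.4   1.3] 0.3 [148. 322.]
wrist wand_lens [446.6  45.8 120.5] 0.67 [292. 205.]
195 274 305; 210 268 306; 225 261 307; 240 255 307; 255 250 308; 270 250 307; 285 250 307; 
tilt 0 [[[255.0, 217.0], [302.0, 217.0]], [[258.0, 204.0], [299.0, 204.0]], [[261.0, 191.0], [295.0, 191.0]]] lens [278. 202.]

tilt 5 [[[258.0, 217.0], [305.0, 217.0]], [[265.0, 204.0], [305.0, 204.0]], [[272.0, 191.0], [306.0, 191.0]]] lens
[... 542 characters left out ...]
.08768077359417079
tilt 5 -0.01682199429060185
tilt 10 0.045721713801727105
wrist wand [286.6 335.8  -1.9] 0.88 [461. 301.]
wrist wand [463.   29.9 191.8] 0.77 [262. 223.]
wrist wand_lens [448.9  43.6 122.7] 0.82 [289. 205.]
195 274 305; 210 267 306; 225 261 307; 240 255 307; 255 250 308; 270 250 307; 285 251 307; 
tilt 0 [[[255.0, 217.0], [302.0, 217.0]], [[258.0, 204.0], [299.0, 204.0]], [[261.0, 191.0], [295.0, 191.0]]] lens [278. 202.]

tilt 5 [[[258.0, 217.0], [305.0, 217.0]], [[265.0, 204.0], [305.0, 204.0]], [[272.0, 191.0], [306.0, 191.0]]] lens [290. 202.]

tilt 10 [[[261.0, 217.0], [308.0, 217.0]], [[272.0, 204.0], [312.0, 204.0]], [[282.0, 191.0], [316.0, 191.0]]] lens [302. 202.]
```

```bash
python3 -m handwheel '[{"delta_pos":[0,0,0],"roll":0,"fingers":0.0},{"delta_pos":[0,0,0],"roll":0,"fingers":0.0},{"delta_pos":[0,0,0],"roll":0,"fingers":0.0}]' 110
python3 tilt.py
```

```text
time_s: 27.8
eef_pos: [455.7, 37.9, 232.1]
tool_rot: [1.641, -2.679, 0.0]
ft_force: [-0.2, 0.2, -2.0]
finger_gap: 23.5
grasp_force: 109.7
t 27.8 pos [455.7  37.9 232.1] yaw -117.02 F [-0.2  0.2 -2. ] gap 23.5 grip 109.7 tilt z [-0. -0. -1.] q [ 0.44  0.08 -0.36  0.   -1.13 -0.91]
scene wand [280.2 333.9   3.1] 0.96 [329. 342.]
scene wand [461.9  28.2 186.9] 0.68 [329. 178.]
scene wand [328.7 505.7   0.8] 0.65 [271. 396.]
scene wand_lens [289.9 452.6  13.4] 0.83 [299. 382.]
scene wand_lens [342.8 372.4  16.7] 0.73 [298. 339.]
scene wand_lens [449.3  41.5 124.5] 0.62 [329. 199.]
img slope dx/dy -0.1016568632246586 26 11.923076923076923
tilt -5 -0.169951000104145
tilt 0 -0.08766992884858468
tilt 5 -0.016816885379857968
tilt 10 0.04572280989979722
wrist wand [284.1 336.8   1.1] 0.98 [463. 301.]
wrist wand [462.5  32.3 188.7] 0.77 [265. 225.]
wrist wand_lens [448.8  44.4 120. ] 0.67 [289. 205.]
195 274 304; 210 267 306; 225 261 307; 240 255 307; 255 251 307; 270 252 306; 285 252 305; 
tilt 0 [[[255.0, 217.0], [302.0, 217.0]], [[258.0, 204.0], [299.0, 204.0]], [[262.0, 191.0], [295.0, 191.
[... 571 characters left out ...]
.08766992884858468
tilt 5 -0.016816885379857968
tilt 10 0.04572280989979722
wrist wand [284.7 338.9   1.9] 0.71 [463. 303.]
wrist wand [462.4  30.6 192.4] 0.65 [264. 224.]
wrist wand_lens [446.8  46.5 121.9] 0.62 [293. 206.]
195 274 304; 210 267 306; 225 261 307; 240 255 307; 255 251 307; 270 251 306; 285 252 305; 
tilt 0 [[[255.0, 217.0], [302.0, 217.0]], [[258.0, 204.0], [299.0, 204.0]], [[261.0, 191.0], [295.0, 191.0]]] lens [278. 202.]

tilt 5 [[[258.0, 217.0], [305.0, 217.0]], [[265.0, 204.0], [305.0, 204.0]], [[272.0, 191.0], [306.0, 191.0]]] lens [290. 202.]

tilt 10 [[[261.0, 217.0], [308.0, 217.0]], [[272.0, 204.0], [312.0, 204.0]], [[282.0, 191.0], [316.0, 191.0]]] lens [302. 202.]
```

```bash
python3 -m handwheel '[{"delta_pos":[0.005,-0.003,-0.025],"roll":0,"fingers":0.0},{"delta_pos":[0.033,-0.023,-0.03],"roll":0,"fingers":0.0},{"delta_pos":[0.07,-0.049,-0.03],"roll":0,"fingers":0.0},{"delta_pos":[0.107,-0.075,-0.03],"roll":0,"fingers":0.0},{"delta_pos":[0.144,-0.101,-0.02],"roll":0,"fingers":0.0},{"delta_pos":[0.18,-0.126,-0.01],"roll":0,"fingers":0.0},{"delta_pos":[0.202,-0.141,0],"roll":0,"fingers":0.0},{"delta_pos":[0.2083,-0.1454,0.005],"roll":0,"fingers":0.0}]' 80
python3 -m handwheel '[{"delta_pos":[0,0,0],"roll":0,"fingers":0.0},{"delta_pos":[0,0,0],"roll":0,"fingers":0.0},{"delta_pos":[0,0,0],"roll":0,"fingers":0.0},{"delta_pos":[0,0,0],"roll":0,"fingers":0.0}]' 80
python3 - <<'E'
from h import *
st()
for q in ('top','scene','wrist'): look(q,['wand','wand_lens','ref_orange_mouth'],None,5)
E
```

```text
time_s: 29.2
eef_pos: [490.1, -216.1, 225.6]
tool_rot: [1.635, -2.68, -0.002]
ft_force: [-0.5, 0.9, -2.6]
finger_gap: 23.5
grasp_force: 109.7
time_s: 29.6
eef_pos: [490.9, -212.7, 227.9]
tool_rot: [-1.643, 2.676, -0.001]
ft_force: [0.7, 0.6, -2.0]
finger_gap: 23.4
grasp_force: 109.7
t 29.6 pos [ 490.9 -212.7  227.9] yaw -116.92 F [ 0.7  0.6 -2. ] gap 23.4 grip 109.7 tilt z [ 0.001 -0.    -1.   ] q [-0.11  0.22 -0.2  -0.   -1.14 -0.36]
top wand [279.  337.    7.5] 0.87 [215. 310.]
top wand [332.5 507.2   2.9] 0.7 [155. 292.]
top wand [ 501.1 -217.3  188. ] 0.56 [426. 216.]
top wand_lens [ 483.5 -205.4  122.4] 0.64 [416. 226.]
top wand_lens [343.3 371.6  19.5] 0.61 [202. 287.]
top wand_lens [289.5 452.3  19.7] 0.61 [173. 307.]
top ref_orange_mouth [ 485.2 -211.1   64.9] 0.52 [413. 228.]
scene wand [328.7 507.4   0.8] 0.6 [271. 396.]
scene wand [ 502.3 -218.4  183.5] 0.58 [358. 121.]
scene wand [447.1  41.6  23.5] 0.3 [328. 223.]
scene wand_lens [ 482.  -210.9  117.7] 0.94 [360. 142.]
scene wand_lens [289.8 454.4  10.8] 0.74 [299. 383.]
scene wand_lens [339.8 369.7  14.7] 0.66 [300. 339.]
scene ref_orange_mouth [ 485.6 -216.9   62. ] 0.64 [358. 154.]
wrist wand [ 496.4 -219.9  186.1] 0.7 [266. 224.]
wrist wand_lens [ 484.1 -206.   113.9] 0.56 [289. 206.]
wrist ref_orange_mouth [ 479.3 -211.4   58. ] 0.72 [289. 185.]
```

```bash
python3 -m handwheel '[{"delta_pos":[0.0027,-0.0014,0.008],"roll":0,"fingers":0.0},{"delta_pos":[0.0027,-0.0014,0.018],"roll":0,"fingers":0.0},{"delta_pos":[0.0027,-0.0014,0.026],"roll":0,"fingers":0.0},{"delta_pos":[0.0027,-0.0014,0.026],"roll":0,"fingers":0.0},{"delta_pos":[0.0027,-0.0014,0.026],"roll":0,"fingers":0.0}]' 80
python3 - <<'E'
from h import *
st()
for q in ('top','scene','wrist','top','scene','wrist'): 
    c,M=look(q,['wand_lens','ref_orange_mouth'],None,1 if q!='scene' else 3)
    h=cv2.cvtColor(c['frame'],cv2.COLOR_BGR2HSV);m=cv2.inRange(h,(5,150,100),(18,255,255))
    u,v=pix(c,M,np.array([483.5,-210,62]));u,v=int(u),int(v);k=np.zeros_like(m);R_=60 if q=='wrist' else 20
    k[max(0,v-R_):v+R_,u-R_:u+R_]=m[max(0,v-R_):v+R_,u-R_:u+R_]
    p=cv2.convexHull(np.argwhere(k)[:,::-1].astype(np.float32));e=cv2.fitEllipse(p)
    print('  ring',onplane(c,M,*e[0],62),np.round(e[1],1))
E
```

```text
time_s: 30.7
eef_pos: [490.5, -216.9, 200.7]
tool_rot: [1.641, -2.678, -0.001]
ft_force: [-0.1, -0.0, -1.3]
finger_gap: 23.4
grasp_force: 109.8
t 30.7 pos [ 490.5 -216.9  200.7] yaw -117.01 F [-0.1 -0.  -1.3] gap 23.4 grip 109.8 tilt z [-0.001 -0.    -1.   ] q [-0.11  0.25 -0.24  0.   -1.08 -0.36]
top wand_lens [340.3 371.7  18.6] 0.94 [202. 288.]
top ref_orange_mouth [ 484.6 -214.1   63.3] 0.87 [414. 228.]
  ring [ 498.7 -221.7   62. ] [14.7 47.2]
scene wand_lens [342.3 369.3  17.5] 0.84 [299. 338.]
scene wand_lens [ 483.5 -216.3   92.6] 0.81 [359. 147.]
scene wand_lens [292.6 453.5  13.3] 0.68 [298. 382.]
scene ref_orange_mouth [ 488.9 -213.5   58.7] 0.67 [356. 155.]
  ring [ 493.3 -233.2   62. ] [21.5 27.5]
wrist wand_lens [ 480.3 -210.7   91.9] 0.8 [293. 203.]
wrist ref_orange_mouth [ 480.2 -211.    60.2] 0.56 [292. 194.]
  ring [ 483.6 -211.6   62. ] [67.  68.6]
top wand_lens [340.  371.9  17.7] 0.83 [202. 288.]
top ref_orange_mouth [ 484.2 -211.    63.5] 0.72 [413. 229.]
  ring [ 483.7 -214.9   62. ] [18.1 23. ]
scene wand_lens [343.1 370.2  19.2] 0.84 [298. 338.]
scene wand_lens [293.1 453.5   9.5] 0.57 [298. 382.]
scene wand_lens [ 484.  -216.6   93.3] 0.55 [359. 147.]
scene ref_orange_mouth [ 483.9 -213.6   59.1] 0.56 [358. 155.]
  ring [ 493.3 -233.2   62. ] [21.5 27.5]
wrist wand_lens [ 484.1 -211.2   89.8] 0.87 [288. 204.]
wrist ref_orange_mouth [ 482.5 -211.4   56.5] 0.71 [289. 194.]
  ring [ 483.5 -211.7   62. ] [66.8 68.8]
```

The lens and ring centre agree within 2–3 mm, and the lens is at z≈92. Holding.

```bash
for i in 1 2 3; do python3 -m handwheel '[{"delta_pos":[0,0,0],"roll":0,"fingers":0.0},{"delta_pos":[0,0,0],"roll":0,"fingers":0.0},{"delta_pos":[0,0,0],"roll":0,"fingers":0.0},{"delta_pos":[0,0,0],"roll":0,"fingers":0.0},{"delta_pos":[0,0,0],"roll":0,"fingers":0.0},{"delta_pos":[0,0,0],"roll":0,"fingers":0.0},{"delta_pos":[0,0,0],"roll":0,"fingers":0.0},{"delta_pos":[0,0,0],"roll":0,"fingers":0.0}]' 80 | head -2; done
python3 -c "
from h import *
look('wrist',['wand_lens','ref_orange_mouth']);st()"
```

```text
time_s: 32.4
eef_pos: [490.6, -216.8, 201.1]
time_s: 33.2
eef_pos: [490.6, -216.8, 201.1]
time_s: 34.0
eef_pos: [490.6, -216.8, 201.1]
wrist wand_lens [ 483.5 -208.5   91.9] 0.87 [291. 207.]
wrist ref_orange_mouth [ 480.5 -212.5   61.2] 0.95 [290. 194.]
t 34.15 pos [ 490.6 -216.8  201.1] yaw -117.02 F [ 0.5 -0.3 -1.5] gap 23.5 grip 109.8 tilt z [-0.  0. -1.] q [-0.11  0.25 -0.24 -0.   -1.08 -0.36]
```

```bash
python3 -m handwheel '[{"delta_pos":[0,0,-0.03],"roll":0,"fingers":0.0},{"delta_pos":[-0.02,0.014,-0.05],"roll":0,"fingers":0.0},{"delta_pos":[-0.055,0.038,-0.055],"roll":0,"fingers":0.0},{"delta_pos":[-0.092,0.064,-0.055],"roll":0,"fingers":0.0},{"delta_pos":[-0.129,0.09,-0.055],"roll":0,"fingers":0.0},{"delta_pos":[-0.166,0.1155,-0.055],"roll":0,"fingers":0.0},{"delta_pos":[-0.198,0.138,-0.055],"roll":0,"fingers":0.0},{"delta_pos":[-0.2109,0.1468,-0.055],"roll":0,"fingers":0.0}]' 80
python3 -m handwheel '[{"delta_pos":[0,0,0.02],"roll":0,"fingers":0.0},{"delta_pos":[0,0,0.045],"roll":0,"fingers":0.0},{"delta_pos":[0,0,0.065],"roll":0,"fingers":0.0},{"delta_pos":[0,0,0.075],"roll":0,"fingers":0.0},{"delta_pos":[0,0,0.075],"roll":0,"fingers":0.0},{"delta_pos":[0,0,0.075],"roll":0,"fingers":0.0}]' 80
python3 - <<'E'
from h import *
st()
for q in ('top','scene','wrist'): look(q,['wand_lens','cradle_end'],None,4)
E
```

```text
time_s: 34.95
eef_pos: [455.1, 40.4, 256.5]
tool_rot: [-1.645, 2.675, 0.0]
ft_force: [-0.2, -0.6, -1.8]
finger_gap: 23.7
grasp_force: 109.9
time_s: 35.55
eef_pos: [456.4, 37.8, 181.9]
tool_rot: [-1.641, 2.678, -0.001]
ft_force: [0.3, -0.1, -2.0]
finger_gap: 23.3
grasp_force: 109.7
t 35.55 pos [456.4  37.8 181.9] yaw -117.01 F [ 0.3 -0.1 -2. ] gap 23.3 grip 109.7 tilt z [ 0.001  0.    -1.   ] q [ 0.44  0.13 -0.44  0.   -1.   -0.91]
top wand_lens [289.7 451.1  19.3] 0.87 [174. 307.]
top wand_lens [341.1 368.1  17.6] 0.85 [204. 287.]
scene wand_lens [447.9  41.   72.2] 0.91 [328. 212.]
scene wand_lens [292.9 453.8   9.1] 0.8 [298. 383.]
scene wand_lens [342.8 370.3  16.9] 0.76 [298. 339.]
scene cradle_end [449.7  40.   27.4] 0.86 [327. 221.]
wrist wand_lens [451.7  46.9  70.4] 0.59 [288. 209.]
wrist cradle_end [449.8  44.8  22.6] 0.71 [287. 193.]
```

```bash
python3 -m handwheel '[{"delta_pos":[0,-0.003,0.015],"roll":0,"fingers":0.0},{"delta_pos":[0,-0.003,0.03],"roll":0,"fingers":0.0},{"delta_pos":[0,-0.003,0.038],"roll":0,"fingers":0.0},{"delta_pos":[0,-0.003,0.042],"roll":0,"fingers":0.0},{"delta_pos":[0,-0.003,0.044],"roll":0,"fingers":0.0},{"delta_pos":[0,-0.003,0.044],"roll":0,"fingers":0.0}]' 60
python3 -m handwheel '[{"delta_pos":[0,0,0.002],"roll":0,"fingers":0.0},{"delta_pos":[0,0,0.004],"roll":0,"fingers":0.0},{"delta_pos":[0,0,0.004],"roll":0,"fingers":0.0}]' 60
python3 - <<'E'
from h import *
st()
for q in ('scene','wrist'): look(q,['wand_lens','cradle_end'],None,4)
E
```

```text
time_s: 36.6
eef_pos: [458.5, 36.5, 137.3]
tool_rot: [-1.641, 2.679, -0.0]
ft_force: [1.1, -0.8, -2.2]
finger_gap: 23.5
grasp_force: 109.9
time_s: 36.9
eef_pos: [458.2, 36.4, 133.1]
tool_rot: [1.641, -2.679, -0.0]
ft_force: [-0.2, 0.2, -1.2]
finger_gap: 23.5
grasp_force: 109.9
t 36.9 pos [458.2  36.4 133.1] yaw -117.02 F [-0.2  0.2 -1.2] gap 23.5 grip 109.9 tilt z [-0. -0. -1.] q [ 0.43  0.19 -0.51 -0.   -0.87 -0.91]
scene wand_lens [287.9 454.3   9.1] 0.9 [300. 384.]
scene wand_lens [346.8 368.9  17.1] 0.84 [297. 337.]
scene wand_lens [451.5  40.   24.9] 0.72 [327. 222.]
scene wand_lens [445.   40.4  25.1] 0.59 [328. 223.]
scene cradle_end [448.1  39.8  22.5] 0.58 [328. 223.]
wrist wand_lens [448.8  43.3  19.3] 0.86 [292. 203.]
```

```bash
python3 -m handwheel '[{"delta_pos":[0,0,0.001],"roll":0,"fingers":0.0},{"delta_pos":[0,0,0.002],"roll":0,"fingers":0.0},{"delta_pos":[0,0,0.002],"roll":0,"fingers":0.0}]' 60
python3 -m handwheel '[{"delta_pos":[0,0,0.001],"roll":0,"fingers":0.0},{"delta_pos":[0,0,0.002],"roll":0,"fingers":0.0},{"delta_pos":[0,0,0.002],"roll":0,"fingers":0.0}]' 60
```

```text
time_s: 37.5
eef_pos: [458.0, 36.4, 131.0]
tool_rot: [1.641, -2.679, -0.001]
ft_force: [-0.1, 0.5, -1.4]
finger_gap: 23.3
grasp_force: 110.6
time_s: 37.8
eef_pos: [457.9, 36.5, 129.3]
tool_rot: [1.64, -2.679, -0.001]
ft_force: [-3.3, 1.6, 2.9]
finger_gap: 23.8
grasp_force: 112.1
```

The lens edge is on the trough floor. I'm swinging the tail back along the reverse arc with the lightest grip, so the wand turns back between the pads.

```bash
python3 -m handwheel '[{"delta_pos":[0,0,-0.001],"roll":0,"fingers":0.015},{"delta_pos":[0,0,-0.001],"roll":0,"fingers":0.015},{"delta_pos":[0,-0.006,-0.001],"roll":0,"fingers":0.015},{"delta_pos":[0,-0.012,0],"roll":0,"fingers":0.015},{"delta_pos":[0,-0.018,0.001],"roll":0,"fingers":0.015},{"delta_pos":[0,-0.024,0.003],"roll":0,"fingers":0.015},{"delta_pos":[0,-0.024,0.003],"roll":0,"fingers":0.015}]' 20
python3 - <<'E'
from h import *
st()
for q in ('scene','wrist'): look(q,['wand','wand_lens','cradle_end'],None,4)
E
```

```text
time_s: 38.5
eef_pos: [472.6, 26.3, 126.4]
tool_rot: [1.63, -2.669, -0.015]
ft_force: [-18.9, 14.5, 25.6]
finger_gap: 23.8
grasp_force: 150.1
t 38.5 pos [472.6  26.3 126.4] yaw -117.18 F [-18.9  14.5  25.6] gap 23.8 grip 150.1 tilt z [-0.017  0.001 -1.   ] q [ 0.39  0.23 -0.47 -0.01 -0.88 -0.86]
scene wand [285.2 333.9   9.6] 0.94 [327. 340.]
scene wand [327.5 504.1   3.7] 0.75 [272. 395.]
scene wand [475.3  22.8  81.3] 0.55 [323. 201.]
scene wand_lens [342.2 368.3  15.2] 0.81 [299. 338.]
scene wand_lens [291.2 453.   10.8] 0.64 [299. 383.]
scene wand_lens [451.8  37.6  17.8] 0.62 [327. 223.]
scene cradle_end [448.9  41.8  22.9] 0.88 [327. 223.]
scene cradle_end [ 754.7 -180.1   -3.9] 0.73 [279. 146.]
wrist wand [283.5 336.3   2.3] 0.81 [507. 338.]
wrist wand [478.1  26.5  83.7] 0.57 [269. 232.]
wrist wand [ 640.9 -197.2   -1.4] 0.23 [34. 87.]
wrist wand_lens [448.8  46.5  16.7] 0.62 [312. 211.]
```

The gripper doesn't yield, so I'll open it in small steps to relieve the load.

```bash
python3 -m handwheel '[{"delta_pos":[0,0,0],"roll":0,"fingers":0.026},{"delta_pos":[0,0,0],"roll":0,"fingers":0.028},{"delta_pos":[0,0,0],"roll":0,"fingers":0.030},{"delta_pos":[0,0,0],"roll":0,"fingers":0.032},{"delta_pos":[0,0,0],"roll":0,"fingers":0.032}]' 20
python3 - <<'E'
from h import *
st()
for q in ('scene','wrist'): look(q,['wand','wand_lens','cradle_end'],None,4)
E
```

```text
time_s: 39.4
eef_pos: [480.8, 25.5, 126.3]
tool_rot: [-1.64, 2.677, -0.002]
ft_force: [0.8, 0.0, 0.6]
finger_gap: 31.8
grasp_force: 0.2
t 39.4 pos [480.8  25.5 126.3] yaw -117.01 F [0.8 0.  0.6] gap 31.8 grip 0.2 tilt z [ 0.002 -0.    -1.   ] q [ 0.39  0.24 -0.47  0.   -0.86 -0.86]
scene wand [279.1 333.4   5.3] 0.95 [330. 341.]
scene wand [331.  505.5   3.1] 0.79 [271. 395.]
scene wand [479.2  22.   78.2] 0.6 [322. 201.]
scene wand_lens [447.8  37.3  21.6] 0.94 [328. 222.]
scene wand_lens [345.3 369.5  16.3] 0.93 [298. 338.]
scene wand_lens [291.3 451.   13. ] 0.79 [299. 381.]
scene wand_lens [ 482.7 -211.6   61.8] 0.41 [358. 155.]
scene cradle_end [446.6  41.1  25.2] 0.79 [328. 223.]
wrist wand [284.  337.    5.1] 0.68 [515. 338.]
wrist wand [480.9  23.2  84.5] 0.6 [276. 226.]
wrist wand_lens [450.4  45.5  18.8] 0.72 [321. 208.]
wrist cradle_end [385.7 186.7   1.6] 0.25 [427. 292.]
```

```bash
python3 -m handwheel '[{"delta_pos":[0,0,0.004],"roll":0,"fingers":0.034},{"delta_pos":[0,-0.005,0.008],"roll":0,"fingers":0.036},{"delta_pos":[0,-0.010,0.012],"roll":0,"fingers":0.038},{"delta_pos":[0,-0.015,0.016],"roll":0,"fingers":0.040},{"delta_pos":[0,-0.020,0.019],"roll":0,"fingers":0.042},{"delta_pos":[0,-0.022,0.021],"roll":0,"fingers":0.042},{"delta_pos":[0,-0.022,0.021],"roll":0,"fingers":0.042}]' 20
python3 - <<'E'
from h import *
st()
for q in ('scene','wrist'): look(q,['wand','wand_lens','cradle_end'],None,4)
E
```

```text
time_s: 40.5
eef_pos: [499.3, 15.3, 104.6]
tool_rot: [1.64, -2.679, -0.0]
ft_force: [1.3, -0.7, 0.6]
finger_gap: 41.9
grasp_force: 0.2
t 40.5 pos [499.3  15.3 104.6] yaw -117.05 F [ 1.3 -0.7  0.6] gap 41.9 grip 0.2 tilt z [-0.001 -0.    -1.   ] q [ 0.36  0.3  -0.45 -0.   -0.82 -0.83]
scene wand [283.5 333.6   6.7] 0.95 [328. 340.]
scene wand [328.4 507.4   1. ] 0.86 [271. 396.]
scene wand [489.3  19.3  70.9] 0.8 [319. 201.]
scene wand_lens [445.1  39.4  23.2] 0.7 [329. 223.]
scene wand_lens [291.9 453.3  10.5] 0.66 [298. 383.]
scene wand_lens [490.1  18.5   1.4] 0.18 [318. 216.]
scene cradle_end [447.4  43.1  26.5] 0.6 [327. 223.]
wrist wand [284.  338.3  -2.2] 0.65 [531. 342.]
wrist wand [489.8  21.5  77.3] 0.57 [297. 237.]
wrist wand_lens [293.  455.2  18.1] 0.44 [531. 399.]
```

```bash
python3 -m handwheel '[{"delta_pos":[0,-0.001,0],"roll":0,"fingers":0.06},{"delta_pos":[0,-0.001,0],"roll":0,"fingers":0.06},{"delta_pos":[0,-0.001,0],"roll":0,"fingers":0.06},{"delta_pos":[0,-0.001,-0.02],"roll":0,"fingers":0.06},{"delta_pos":[0,-0.001,-0.045],"roll":0,"fingers":0.06},{"delta_pos":[0,-0.001,-0.0645],"roll":0,"fingers":0.06},{"delta_pos":[0,-0.001,-0.0645],"roll":0,"fingers":0.06},{"delta_pos":[0,-0.001,-0.0645],"roll":0,"fingers":0.06}]' 20
python3 - <<'E'
from h import *
st()
c,M=look('wrist',['wand','wand_lens','cradle_end'],None,2)
hsv=cv2.cvtColor(c['frame'],cv2.COLOR_BGR2HSV);m=cv2.inRange(hsv,(20,140,90),(35,255,255))
n,l,s,ce=cv2.connectedComponentsWithStats(m)
print([ (s[i].tolist(),ce[i].round().tolist()) for i in range(1,n) if s[i,4]>200])
for q in ('top','scene'): look(q,['wand','wand_lens','cradle_end'],None,3)
E
```

```text
time_s: 41.7
eef_pos: [499.9, 15.1, 169.5]
tool_rot: [-1.64, 2.679, 0.001]
ft_force: [0.3, -0.2, -1.1]
finger_gap: 59.9
grasp_force: 0.0
t 41.7 pos [499.9  15.1 169.5] yaw -117.04 F [ 0.3 -0.2 -1.1] gap 59.9 grip 0.0 tilt z [ 0.     0.001 -1.   ] q [ 0.36  0.22 -0.37 -0.   -0.99 -0.83]
wrist wand [488.2  20.4  78.3] 0.77 [295. 207.]
wrist wand [283.6 338.4   2.6] 0.59 [509. 319.]
wrist wand_lens [447.3  46.5  17.8] 0.77 [341. 196.]
wrist cradle_end [450.9  42.1  23. ] 0.96 [337. 195.]
[([248, 182, 100, 76, 4027], [291.0, 220.0])]
top wand [279.1 337.9   4.6] 0.96 [215. 310.]
top wand [334.3 509.2   2.9] 0.82 [154. 291.]
top wand [489.6  21.8  73. ] 0.5 [327. 229.]
top wand_lens [289.9 451.2  17.4] 0.71 [174. 307.]
top wand_lens [338.9 368.2  19. ] 0.68 [203. 288.]
top wand_lens [764.5  27.7   0.8] 0.54 [320. 138.]
top cradle_end [444.2  41.   26.6] 0.59 [320. 247.]
scene wand [490.3  17.1  71.9] 0.89 [319. 200.]
scene wand [282.1 334.6   8.5] 0.83 [328. 341.]
scene wand [ 3.259e+02  5.049e+02 -3.000e-01] 0.69 [273. 396.]
scene wand_lens [343.2 371.8  15.5] 0.98 [298. 339.]
scene wand_lens [447.1  41.4  21.5] 0.96 [328. 223.]
scene wand_lens [291.8 454.1  10.8] 0.7 [298. 383.]
scene cradle_end [668.3 356.2  -1.8] 0.17 [196. 274.]
```

From the same hover pose the wand's silhouette matches the one before pickup: box [248,182,100,76] now, [249,183,99,75] then. It is home, so I'll retreat and hand in.

```bash
python3 -m handwheel '[{"delta_pos":[0,0,-0.03],"roll":0,"fingers":0.06},{"delta_pos":[0,0,-0.06],"roll":0,"fingers":0.06},{"delta_pos":[0,0,-0.06],"roll":0,"fingers":0.06},{"delta_pos":[0,0,-0.06],"roll":0,"fingers":0.06}]' 20 && python3 -c "
from h import *
print(arm.finish_job())"
```

```text
time_s: 42.7
eef_pos: [500.2, 15.3, 230.1]
tool_rot: [-1.64, 2.678, 0.0]
ft_force: [0.5, 0.8, -1.3]
finger_gap: 60.0
grasp_force: 0.0
the job is handed in; nothing more can be done
None
```

The job is handed in at 42.7 s with no verdict returned: the wand was laid level, tipped over, held about 3 s over the orange block (lens about 30 mm up, roughly 3–4° off vertical, no block contact seen) and put back home tail up; the return swing briefly reached about 35 N at the wrist.

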